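# Pack and seal the parts case

## Robot

A 7-joint arm with a two-finger parallel gripper is mounted at the origin on the work surface. World frame = base frame: x ahead of the robot, y to its left, z up, the work surface at z = 0. Lengths are in m, angles in rad, forces in N, time in s.
With the tool pointing down it reaches from about 0.4 to 0.85 m from the base axis. Payload 10.4 kg.
Tool frame: the origin (TCP) lies between the finger pads; the fingertips stand 22 mm ahead of it and the grasp point (between the pads) lies 3 mm ahead of it; x points along the fingers, y is the direction in which the jaws open and shut, and the axes are right-handed (so a half turn about x gives the same grasp; the last joint's range is limited). The gripper opens to 87 mm and grips with 3 to 60 N. Pads are 19 mm wide; open, the fingers measure 117 mm over their backs; the gripper's body (75 mm by 190 mm) begins 51 mm behind the grasp point.
Start: joints at [-1.279, 0.332, -0.065, 1.46, 0.022, 1.35, -0.088], TCP at [0.194, 0.594, 0.21] pointing down, gripper open.
Joint ranges: [-2.6, 2.6], [-0.5, 2.12], [-1.47, 1.34], [0.16, 2.42], [-1.27, 4.41], [0.06, 2.06], [-2.6, 2.6]. Speed limits (rad/s): [2.22, 2.22, 2.79, 2.79, 3.14, 3.14, 3.14].

## Interface

Orientations are given as a unit quaternion [w, x, y, z].
In Python, from cell import env, cams, ticket gives the robot as it stands.
- The arm moves only by the shell command python3 -m crank 'ROWS' [OPENING]. ROWS is JSON, a list of rows, each an object of numbers: "dx", "dy", "dz": the shift along the tool's x, y, z in mm; "ax", "ay", "az": the turn, a rotation vector about the tool's x, y, z in degrees. In form: [{"dx": .., "dy": .., "dz": .., "ax": .., "ay": .., "az": ..}, ...]. A call has 1 to 20 rows; each row is the pose to reach, as a shift and turn from the pose commanded when the call began, along the tool's axes at that moment; what a row does not reach only later rows make up. A row lasts 1/10 s, in which the tool goes at most 50 mm and 8.59 degrees, less where a joint would pass 70% of its speed; a pose out of reach is approached as far as the arm can. A call with a gripper value outside its range is refused whole. OPENING is the opening, from 0 (shut) to 1 (fully open), set as the call begins (- or left out, the last holds). The fingers move at their own pace and stop on an object; the grip force is fixed at half the most. Time passes only in rows, so rows that repeat a pose let the fingers close. It gives the time, the measured TCP pose, the force and the opening at its end, in the units of the state.
- env.get_state(): the state, without advancing time (a new reading comes with each control period).
- cams.grab_frame(name): name is "side" or "top" or "wrist"; returns the picture (400x640x3 uint8, red, green, blue); there is no depth.
- cams.camera_model(name): a dict with "camera_matrix" (3x3 intrinsics, pixels), "view" (4x4, takes a point from world to camera coordinates). Camera axes: x right, y down, z forward; pixel columns grow to the right and rows downward; lengths in m; the calibration is good to about 2 mm. A picture is of the moment at which its call begins: read the wrist's pose just before it. camera_model takes no time and is no camera call; for the wrist camera it gives the pose at the moment of the call.
- ticket.hand_in(): hands the job in, once; it reports no verdict.
The state is a dict: "clock": time; "qpos": joint angles; "dq": joint speeds; "effort": joint torques, N m; "ee_pos": TCP position; "orientation": TCP orientation; "wrist_force": force on the tool from outside, world axes, zero at the start; "moment": the same for the moment, N m; "finger_gap": opening from 0.0 (shut) to 1.0 (fully open).
Only numpy, scipy, OpenCV 4.12 (cv2) and the standard library are available. Lean on these libraries where they do the work, as an engineer would, in place of code of your own. Each camera call takes 0.05 s, during which the arm holds its last target.

## Task

Pack up the parts case: nest the blue cup right down into the matching white cup standing in the case, slide the cover across by its handle until it is fully over the case, and then turn the yellow quarter-turn fastener clockwise until its slot lines up with the two red marks on the cover. Finish by pressing the cover down fully against its seal, and stay there: the job ends while the robot is still holding the cover pressed down. Leave everything else on the bench where it is.

Things in the scene. Friction and masses are not known exactly. Their poses are not given: they have to be found in the camera images.
- case: Grey open-topped metal box, 170 x 170 mm outside and 110 mm high, 8 mm walls and floor, fixed to the bench. Origin: centre of its underside, on the bench; z up. Two aluminium runners along its x = +-89 mm sides extend in its +y direction to y = 275 mm at 110 mm height, on two legs; the cover travels along them. When the cover is over the box it is centred on the box's axis. The cover starts parked beside the opening, on the +y side, leaving the opening free.
- blue_cup: Blue plastic cup to be nested, 40 to 85 g, loose, standing upright on the bench. 60 mm high; upper half (z 30 to 60 mm) is a straight band 58 mm in outside diameter, 3 mm wall; below it steps in at a shoulder to 49 mm diameter and tapers to 39 mm at the foot. Origin: centre of the underside; z up. Round about z, so its yaw does not matter. Its shoulder comes to rest on the rim of the cup below when nested, so that its origin is then 30 mm above the other cup's origin.
- cup_in_case: White cup of the very same shape and size as the blue cup, standing loose and upright on the floor of the case (8 mm above the bench). Origin: centre of the underside; z up. The nested pair is 90 mm high and clears the cover.
- cover_slide (a joint): Travel of the cover along its runners in m: 0 parked, 0.18 fully over the case (hard stop). It moves along the case's -y direction, with about 2 N of friction plus light damping.
- cover_press (a joint): How far the cover is pressed down, in m: 0 riding up on its springs, 0.006 fully down against the seal (hard stop). Springs push it back up when let go; pressing takes about 3 N to start and about 9 N to bottom out. It can be pressed anywhere on top, including on its handle or the fastener.
- fastener (a joint): Angle of the quarter-turn fastener in rad: grows as it is turned clockwise seen from above; starts between -1.45 and -1.0; 0 means that the slot lies along the line of the two red marks (along the case's x). No click or stop at 0: it can be overturned to 0.35. About 0.07 N m of friction: stays where it is left.
- fastener_top (a point): Centre of the top of the fastener, on its vertical axis, 32 mm above the cover's top face. The yellow grip is an upright bar 42 mm long, 14 mm thick and 26 mm high, with the black slot line along the top of it; it stands on a 6 mm high steel disc of 46 mm diameter, concentric. The point's x axis lies along the bar and the slot, z up.
- cover_handle (a point): Centre of the top of the cover's black handle, a bar 90 mm long (along the case's x), 12 mm thick (along y) and 12 mm high, its top 30 mm above the cover's top face, on two end posts; free gap of 18 mm under its middle. Fixed to the cover, 86 mm from the fastener's axis. x along the bar, z up.
- cover_top (a point): Point on the flat top face of the cover, midway between the handle (42 mm on the case's +y side) and the fastener (44 mm on the -y side); 126 mm above the bench when the cover rides up. A free spot to press on.
- cover: The light grey cover plate, 188 x 165 x 6 mm, which carries the handle and the fastener. Its own origin is 16 mm under its top face, below the plate's centre; axes as the case's. On its top are two red marks, to either side of the fastener, in line along x.
- jar: Bystander: small white jar with orange cap, 42 mm diameter, 60 mm high, origin under its centre. Leave it alone.
- terminals_long: Bystander: black 10-way terminal strip, 120 x 30 x 26 mm, x along it, origin under its centre. Leave it alone.
- terminals_mid: Bystander: black 7-way terminal strip, 84 x 30 x 26 mm, origin under its centre. Leave it alone.
- terminals_small: Bystander: black 3-way terminal strip, 36 x 30 x 26 mm, origin under its centre. Leave it alone.
- tape_measure: Bystander: black tape measure, 66 x 34 x 55 mm, origin under its centre. Leave it alone.
- screwdriver: Bystander: screwdriver with a black handle, 200 mm long, lying along its x. Leave it alone.
- mug: Bystander: white mug, 76 mm diameter, 90 mm high, origin under its centre. Leave it alone.
Mind the look-alikes: they are no part of the job. Leave any pink look-alike of the cup_in_case alone. Of the things that look like the blue_cup, the larger one is meant.

How it is judged:
By the outcome, as a careful person would: the job done as asked, in the order asked, and still so for the second after the job is handed in, while the arm keeps its last pose, push and grip.
It also fails if it takes over 64 s, if anything falls off the work surface, if the arm or the gripper's body presses on something with over 40 N, if the wrist force passes 120 N, or if a joint passes its speed limit or range.

## Working session

There is one attempt and no reset: what is moved stays moved. The work goes in short steps, Python scripts to look and compute and a shell command to move; the robot and the scene stay as the last step left them, time stands still between calls to the robot, and variables do not carry over. Pictures are saved under pics/ and viewed, and the job is handed in when it is done.

```bash
ls; mkdir -p pics; python3 - <<'E'
from cell import env,cams,ticket
import cv2
print(env.get_state())
for n in("side","top","wrist"):
    im=cams.grab_frame(n); cv2.imwrite(f"pics/{n}0.png",im[:,:,::-1])
    m=cams.camera_model(n); print(n,m)
E
```

```text
pics
{'clock': 0.0, 'qpos': array([-1.27857119,  0.33289284, -0.0646655 ,  1.46093225,  0.0215824 ,
        1.34988302, -0.08851709]), 'dq': array([ 0.00058434, -0.00121305,  0.00043973,  0.00032207, -0.00046118,
        0.00095018, -0.0005184 ]), 'effort': array([-9.79204706e-04, -6.23231292e+01,  2.40462710e-02, -3.89901817e+01,
       -6.13139849e-02,  3.93784465e-02,  1.33645844e-04]), 'ee_pos': array([0.19342835, 0.59389812, 0.20934509]), 'orientation': array([ 0.69830406,  0.1103608 ,  0.69842047, -0.11135881]), 'wrist_force': array([-0.26695234,  0.04741468,  0.1754209 ]), 'moment': array([-0.01072122, -0.00591709, -0.00827765]), 'finger_gap': 1.0024793719794864}
side {'camera_matrix': array([[465.48273101,   0.        , 322.10331451],
       [  0.        , 465.48273101, 203.12481495],
       [  0.        ,   0.        ,   1.        ]]), 'view': array([[ 0.96702239, -0.25329749,  0.02660964, -0.50265986],
       [-0.10008924, -0.47401536, -0.87480945,  0.16674804],
       [ 0.23420041,  0.84329699, -0.48373582,  1.3463793 ],
       [ 0.        ,  0.        ,  0.        ,  1.  
[... 270 characters left out ...]
640338,  0.00649525, -0.08448737,  0.54535444],
       [ 0.08461676,  0.02324487, -0.9961424 ,  1.62348177],
       [ 0.        ,  0.        ,  0.        ,  1.        ]])}
wrist {'camera_matrix': array([[326.55589509,   0.        , 322.21417406],
       [  0.        , 326.55589509, 201.02292993],
       [  0.        ,   0.        ,   1.        ]]), 'view': array([[ 3.09179217e-01,  9.51003430e-01, -8.29206551e-04,
        -6.24953216e-01],
       [ 9.14678915e-01, -2.97130904e-01,  2.73999468e-01,
        -3.39904088e-02],
       [ 2.60328051e-01, -8.54733987e-02, -9.61729486e-01,
         3.90584535e-01],
       [ 0.00000000e+00,  0.00000000e+00,  0.00000000e+00,
         1.00000000e+00]])}
```

View pics/side0.png

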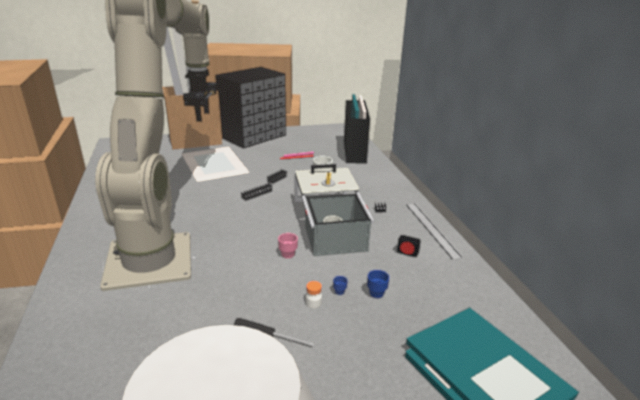

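View pics/top0.png

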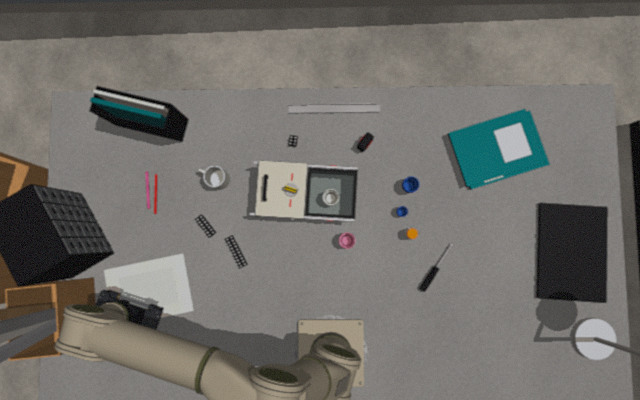

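View pics/wrist0.png

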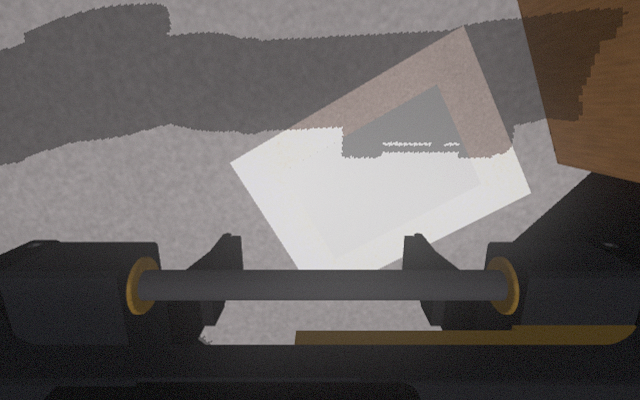

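Blue-cup candidates in the top view are the larger blue cup (410,185), the smaller blue cup (402,212) and the pink look-alike (346,240). The white cup in the case is at (331,198). I'd pick the larger blue one, and I'm checking it in a close crop.

```bash
cat > h.py <<'E'
import numpy as np, cv2
from cell import env,cams,ticket
from scipy.spatial.transform import Rotation as R
def save(name,im,box=None,k=1):
    if box: x0,y0,x1,y1=box; im=im[y0:y1,x0:x1]
    im=cv2.resize(im,None,fx=k,fy=k,interpolation=cv2.INTER_CUBIC)
    cv2.imwrite(f"pics/{name}.png",im[:,:,::-1])
def px2w(m,u,v,z):
    K=np.array(m["camera_matrix"]);V=np.array(m["view"]);Rm=V[:3,:3];c=-Rm.T@V[:3,3]
    d=Rm.T@np.linalg.solve(K,[u,v,1.]); return c+d*(z-c[2])/d[2]
def w2px(m,p):
    K=np.array(m["camera_matrix"]);V=np.array(m["view"]);q=K@(V[:3,:3]@np.array(p)+V[:3,3]);return q[:2]/q[2]
def tool(p,s=None):
    """world target of TCP -> mm in tool axes"""
    s=s or env.get_state();w,x,y,z=s["orientation"];r=R.from_quat([x,y,z,w])
    return r.inv().apply(np.array(p)-s["ee_pos"])*1000
def rot(s=None):
    s=s or env.get_state();w,x,y,z=s["orientation"];return R.from_quat([x,y,z,w])
E
python3 - <<'E'
from h import *
im=cv2.imread("pics/top0.png")[:,:,::-1]
save("c1",im,(240,150,440,255),4)
im=cv2.imread("pics/side0.png")[:,:,::-1]
save("c2",im,(270,150,430,310),3.7)
print(rot().as_matrix().round(3))
E
```

```text
[[-0.     0.31   0.951]
 [-0.001  0.951 -0.31 ]
 [-1.    -0.001  0.   ]]
```

View pics/c1.png

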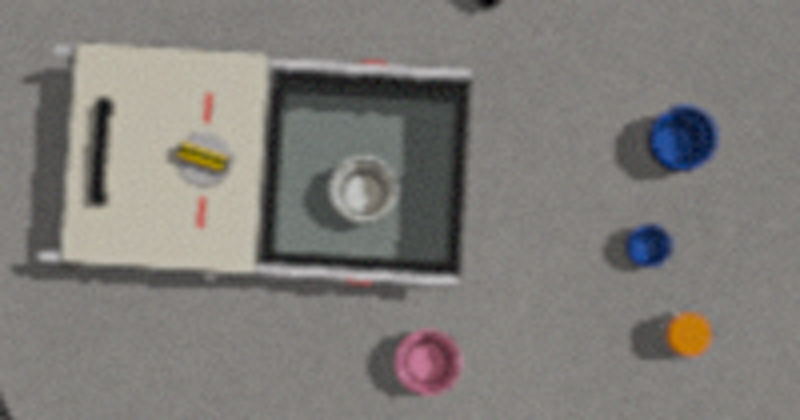

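View pics/c2.png

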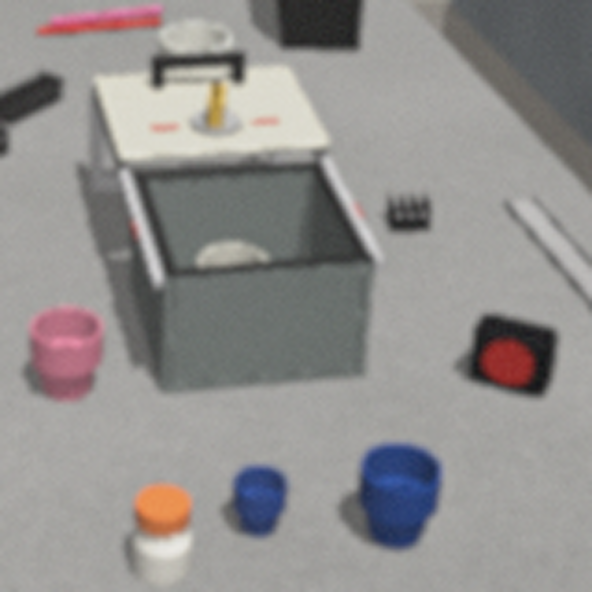

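```bash
python3 - <<'E'
from h import *
m=cams.camera_model("top")
f=lambda u,v,z: px2w(m,240+u/4,150+v/4,z)
print("blue",f(684,138,.06)); print("white",f(362,188,.068)); print("small",f(649,245,.04))
print("jar",f(690,335,.06),"pink",f(428,362,.06))
c=[f(*p,.126) for p in((78,44),(268,53),(257,273),(63,262))]
for x in c: print("cov",x)
print("cov c",np.mean(c,0))
print("handle",f(100,104,.156),f(97,200,.156), f(98.5,152,.156))
print("fast",f(203,155,.158)); print("marks",f(208,107,.126),f(202,213,.126))
print("fast ends",f(180,148,.158),f(227,163,.158))
E
```

```text
blue [ 0.59023583 -0.28746752  0.06      ]
white [ 0.54722126 -0.0037612   0.068     ]
small [ 0.4972491  -0.25827357  0.04      ]
jar [ 0.41733882 -0.2887462   0.06      ] pink [ 0.39488076 -0.06033564  0.06      ]
cov [0.66721799 0.23874311 0.126     ]
cov [0.65808805 0.07634291 0.126     ]
cov [0.47072282 0.08629179 0.126     ]
cov [0.48093017 0.25048915 0.126     ]
cov c [0.56923976 0.16296674 0.126     ]
handle [0.61132609 0.21585027 0.156     ] [0.53089346 0.21801022 0.156     ] [0.57102049 0.21693264 0.156     ]
fast [0.56767914 0.12958997 0.158     ]
marks [0.61212105 0.12756267 0.126     ] [0.52175642 0.1327175  0.126     ]
fast ends [0.57366607 0.14873754 0.158     ] [0.56085928 0.10963644 0.158     ]
```

The close crop confirms it: the larger blue cup's rim is at top px (411,184.5). The white cup's rim is at (330.5,197), and the fastener bar runs nearly along the case's y. Next is the first move, to a hover over the blue cup by way of a waypoint.

```bash
cat >> h.py <<'E'
def plan(p,yaw):
    """yaw deg of tool y in world, tool x down"""
    s=env.get_state();a=np.radians(yaw);y=np.array([np.cos(a),np.sin(a),0]);x=np.array([0,0,-1.]);M=np.c_[x,y,np.cross(x,y)]
    rv=np.degrees((rot(s).inv()*R.from_matrix(M)).as_rotvec())
    print("clock %.2f"%s["clock"],"shift",tool(p,s).round(1),"turn",rv.round(2))
E
python3 - <<'E'
from h import *
plan((.48,.2,.25),87); plan((.57,-.287,.19),87)
E
```

```text
clock 0.15 shift [ -40.1 -286.   394.5] turn [-1.503e+01 -1.000e-02  6.000e-02]
clock 0.15 shift [  20.3 -721.1  630.9] turn [-1.503e+01 -1.000e-02  6.000e-02]
```

```bash
python3 -m crank '[{"dx":-40,"dy":-286,"dz":394,"ax":-15},{"dx":-40,"dy":-286,"dz":394,"ax":-15},{"dx":-40,"dy":-286,"dz":394,"ax":-15},{"dx":-40,"dy":-286,"dz":394,"ax":-15},{"dx":-40,"dy":-286,"dz":394,"ax":-15},{"dx":-40,"dy":-286,"dz":394,"ax":-15},{"dx":-40,"dy":-286,"dz":394,"ax":-15},{"dx":-40,"dy":-286,"dz":394,"ax":-15},{"dx":-40,"dy":-286,"dz":394,"ax":-15},{"dx":-40,"dy":-286,"dz":394,"ax":-15}]'; python3 - <<'E'
from h import *
save("w1",cams.grab_frame("wrist")); plan((.57,-.287,.19),87)
E
```

```text
clock 0.20 shift [  20.3 -721.2  630.8] turn [-15.04  -0.     0.05]validation failed for argument at $[0]...
```

View pics/w1.png

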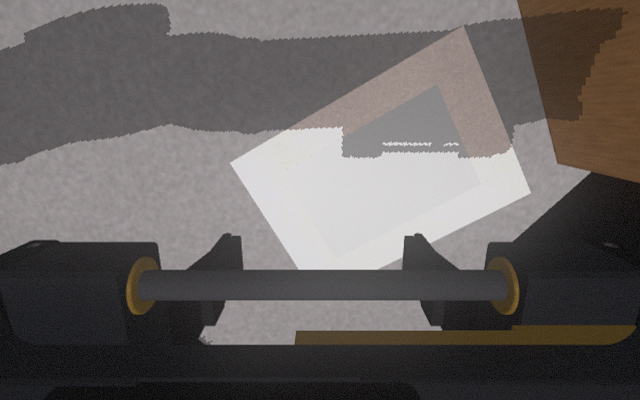

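The call was refused and nothing moved. The rows probably need all six keys.

```bash
python3 -m crank '[{"dx":-40,"dy":-286,"dz":394,"ax":-15,"ay":0,"az":0},{"dx":-40,"dy":-286,"dz":394,"ax":-15,"ay":0,"az":0},{"dx":-40,"dy":-286,"dz":394,"ax":-15,"ay":0,"az":0},{"dx":-40,"dy":-286,"dz":394,"ax":-15,"ay":0,"az":0},{"dx":-40,"dy":-286,"dz":394,"ax":-15,"ay":0,"az":0},{"dx":-40,"dy":-286,"dz":394,"ax":-15,"ay":0,"az":0},{"dx":-40,"dy":-286,"dz":394,"ax":-15,"ay":0,"az":0},{"dx":-40,"dy":-286,"dz":394,"ax":-15,"ay":0,"az":0},{"dx":-40,"dy":-286,"dz":394,"ax":-15,"ay":0,"az":0},{"dx":-40,"dy":-286,"dz":394,"ax":-15,"ay":0,"az":0}]'; python3 - <<'E'
from h import *
plan((.57,-.287,.19),87)
E
```

```text
clock: 1.2
ee_pos: [0.4811, 0.1973, 0.2506]
orientation: [0.707, 0.02, 0.707, -0.02]
wrist_force: [0.9, 0.4, 0.7]
finger_gap: 0.998
clock 1.20 shift [  60.6 -478.6  115.5] turn [-0.17  0.04 -0.  ]
```

```bash
python3 -m crank '[{"dx":0,"dy":-250,"dz":60,"ax":0,"ay":0,"az":0},{"dx":0,"dy":-250,"dz":60,"ax":0,"ay":0,"az":0},{"dx":0,"dy":-250,"dz":60,"ax":0,"ay":0,"az":0},{"dx":0,"dy":-250,"dz":60,"ax":0,"ay":0,"az":0},{"dx":0,"dy":-250,"dz":60,"ax":0,"ay":0,"az":0},{"dx":60,"dy":-479,"dz":115,"ax":0,"ay":0,"az":0},{"dx":60,"dy":-479,"dz":115,"ax":0,"ay":0,"az":0},{"dx":60,"dy":-479,"dz":115,"ax":0,"ay":0,"az":0},{"dx":60,"dy":-479,"dz":115,"ax":0,"ay":0,"az":0},{"dx":60,"dy":-479,"dz":115,"ax":0,"ay":0,"az":0},{"dx":60,"dy":-479,"dz":115,"ax":0,"ay":0,"az":0},{"dx":60,"dy":-479,"dz":115,"ax":0,"ay":0,"az":0}]'; python3 - <<'E'
from h import *
m=cams.camera_model("wrist"); save("w2",cams.grab_frame("wrist")); save("t2",cams.grab_frame("top"),(240,150,440,255),4)
np.save("w2.npy",m["view"])
E
```

```text
clock: 2.4
ee_pos: [0.5683, -0.2853, 0.1891]
orientation: [0.706, 0.02, 0.707, -0.02]
wrist_force: [0.9, 1.0, -0.2]
finger_gap: 0.998
```

View pics/w2.png

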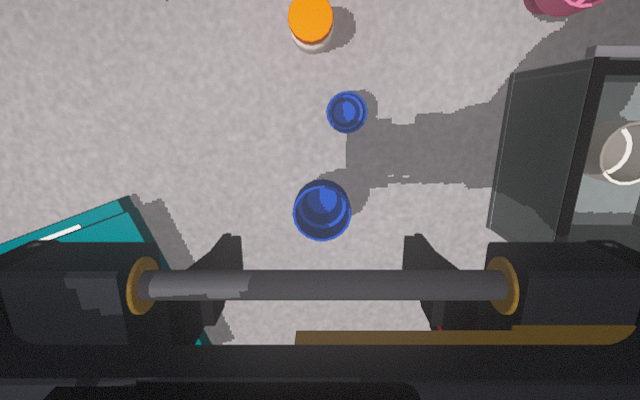

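View pics/t2.png

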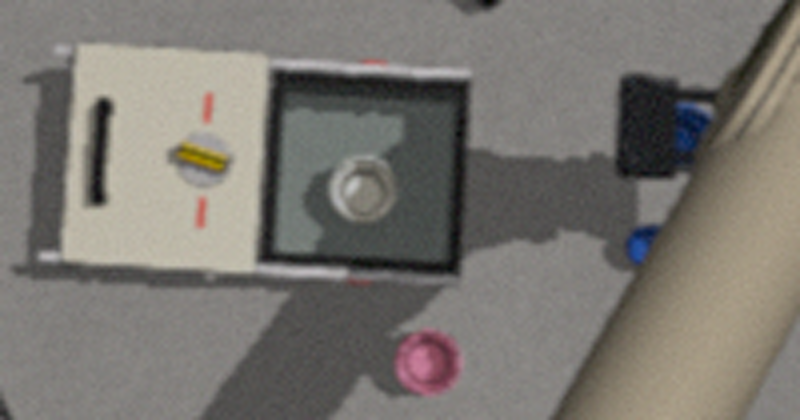

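The wrist view shows the blue cup rim centred near (322,209). The small blue cup is at (347,112) and clear of the fingers. The case is on the right, with the white cup at about (628,153).

```bash
python3 - <<'E'
from h import *
m=cams.camera_model("wrist"); save("w2c",cv2.imread("pics/w2.png")[:,:,::-1],(280,160,380,250),6)
im=cv2.imread("pics/w2.png"); hsv=cv2.cvtColor(im,cv2.COLOR_BGR2HSV)
mk=cv2.inRange(hsv,(105,120,40),(125,255,255)); mk[:, :285]=0; mk[:170]=0; mk[245:]=0
c=max(cv2.findContours(mk,0,1)[0],key=cv2.contourArea); print(cv2.fitEllipse(c),cv2.boundingRect(c))
for uv in((322,209),(322,210)): print(px2w(m,*uv,.06))
E
```

```text
((321.3438720703125, 212.64657592773438), (54.56032180786133, 57.24176788330078), 96.68183135986328) (293, 185, 58, 56)
[ 0.58999917 -0.2836333   0.06      ]
[ 0.59102307 -0.28368593  0.06      ]
```

View pics/w2c.png

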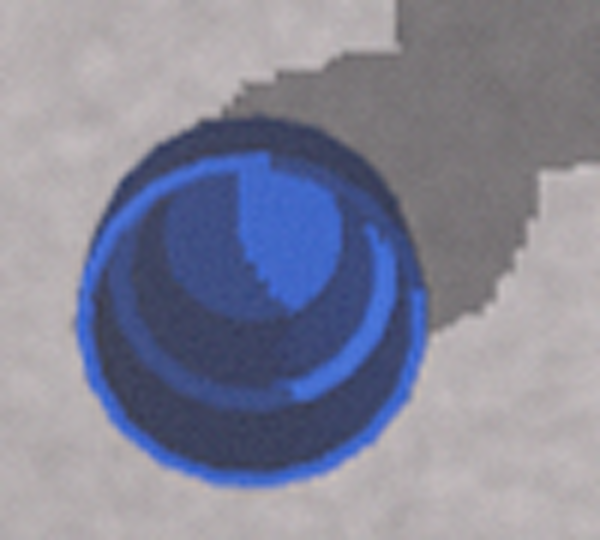

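```bash
python3 - <<'E'
from h import *
plan((.593,-.2845,.055),86.9)
E
```

```text
clock 2.50 shift [135.2  -0.6  23.6] turn [ 0.14  0.01 -0.05]
```

```bash
python3 -m crank '[{"dx":40,"dy":-0.5,"dz":23.5,"ax":0,"ay":0,"az":0},{"dx":75,"dy":-0.5,"dz":23.5,"ax":0,"ay":0,"az":0},{"dx":105,"dy":-0.5,"dz":23.5,"ax":0,"ay":0,"az":0},{"dx":125,"dy":-0.5,"dz":23.5,"ax":0,"ay":0,"az":0},{"dx":135,"dy":-0.5,"dz":23.5,"ax":0,"ay":0,"az":0},{"dx":135,"dy":-0.5,"dz":23.5,"ax":0,"ay":0,"az":0},{"dx":135,"dy":-0.5,"dz":23.5,"ax":0,"ay":0,"az":0}]'; python3 - <<'E'
from h import *
save("w3",cams.grab_frame("wrist"))
E
```

```text
clock: 3.2
ee_pos: [0.5934, -0.2854, 0.0566]
orientation: [0.708, 0.018, 0.706, -0.018]
wrist_force: [0.0, -0.7, 0.6]
finger_gap: 1.001
```

View pics/w3.png

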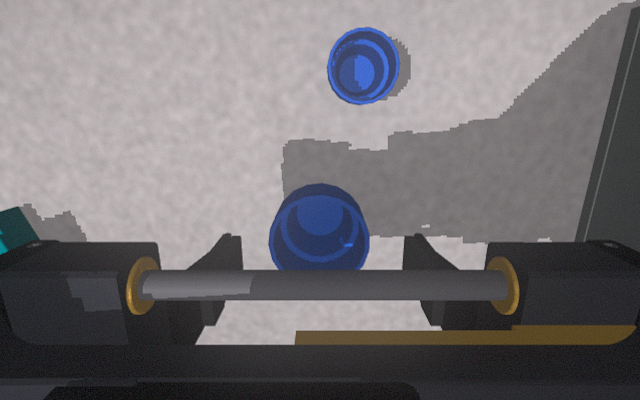

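The blue cup sits between the fingers: rim left 270, right 369, jaw tips at about 240 and 405. Closing now.

```bash
python3 -m crank '[{"dx":0,"dy":0,"dz":0,"ax":0,"ay":0,"az":0},{"dx":0,"dy":0,"dz":0,"ax":0,"ay":0,"az":0},{"dx":0,"dy":0,"dz":0,"ax":0,"ay":0,"az":0},{"dx":0,"dy":0,"dz":0,"ax":0,"ay":0,"az":0},{"dx":0,"dy":0,"dz":0,"ax":0,"ay":0,"az":0},{"dx":0,"dy":0,"dz":0,"ax":0,"ay":0,"az":0},{"dx":0,"dy":0,"dz":0,"ax":0,"ay":0,"az":0},{"dx":0,"dy":0,"dz":0,"ax":0,"ay":0,"az":0}]' 0; python3 - <<'E'
from h import *
m=cams.camera_model("wrist");print(env.get_state()["ee_pos"])
for x in(.587,.590,.593,.596):print(x,[w2px(m,(x+d,-.2855,.06)).round(1) for d in(-.029,0,.029)])
save("w4",cams.grab_frame("wrist"),(220,150,420,300),4)
E
```

```text
clock: 4.05
ee_pos: [0.5925, -0.2858, 0.055]
orientation: [0.707, 0.019, 0.707, -0.019]
wrist_force: [-0.5, -0.2, -0.1]
finger_gap: 0.359
[ 0.59248454 -0.2857509   0.05504843]
0.587 [array([318.7, 186. ]), array([321.6, 236.5]), array([324.2, 282.9])]
0.59 [array([319. , 191.4]), array([321.9, 241.5]), array([324.5, 287.4])]
0.593 [array([319.3, 196.8]), array([322.1, 246.4]), array([324.7, 292. ])]
0.596 [array([319.6, 202.2]), array([322.4, 251.3]), array([325. , 296.5])]
```

View pics/w4.png

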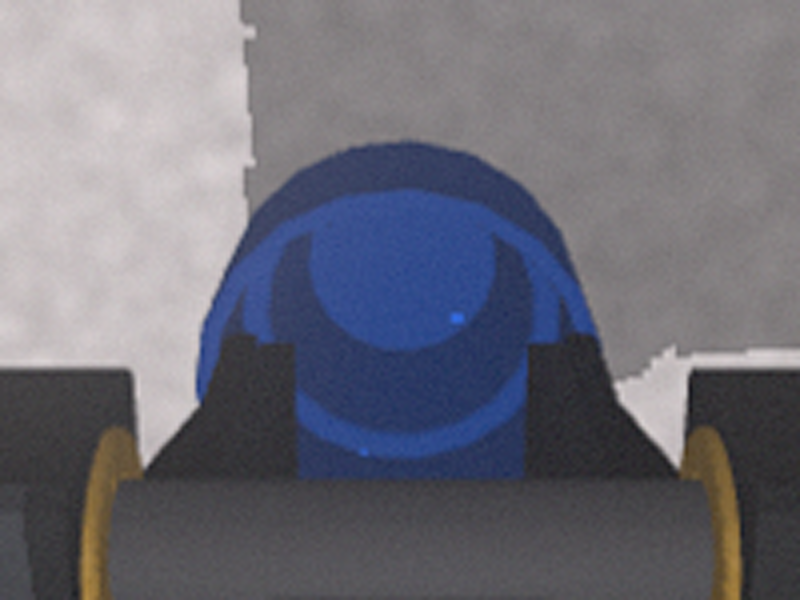

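The gap reads 0.359, about 31 mm, which doesn't fit a 58 mm cup. I'll look from the side before going on.

```bash
python3 - <<'E'
from h import *
print(env.get_state()["finger_gap"])
save("s4",cams.grab_frame("side"),(320,210,440,310),6)
E
```

```text
0.3112890042602
```

View pics/s4.png

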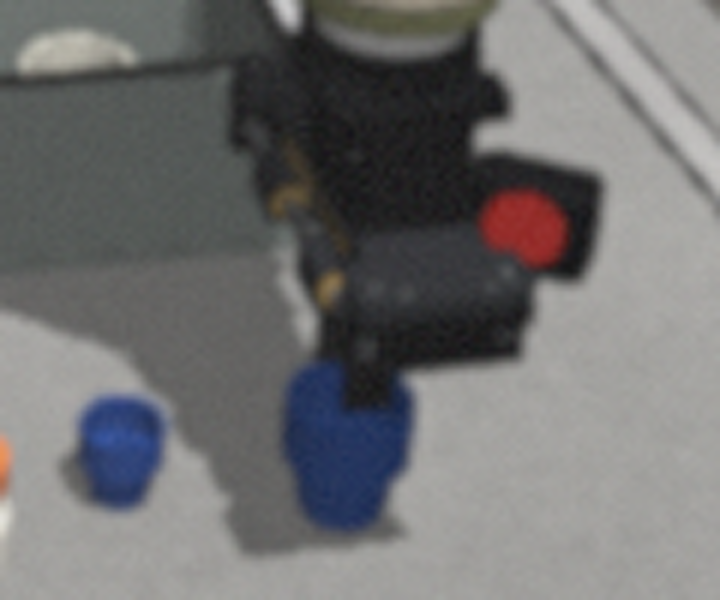

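```bash
python3 -m crank '[{"dx":0,"dy":0,"dz":0,"ax":0,"ay":0,"az":0},{"dx":0,"dy":0,"dz":0,"ax":0,"ay":0,"az":0}]' ; python3 - <<'E'
from h import *
save("w5",cams.grab_frame("wrist"),(220,150,420,300),4)
print(env.get_state()["finger_gap"])
E
```

```text
clock: 4.35
ee_pos: [0.5925, -0.2858, 0.0551]
orientation: [0.707, 0.019, 0.707, -0.019]
wrist_force: [0.1, 0.2, 0.6]
finger_gap: 0.086
0.04841184459432386
```

View pics/w5.png

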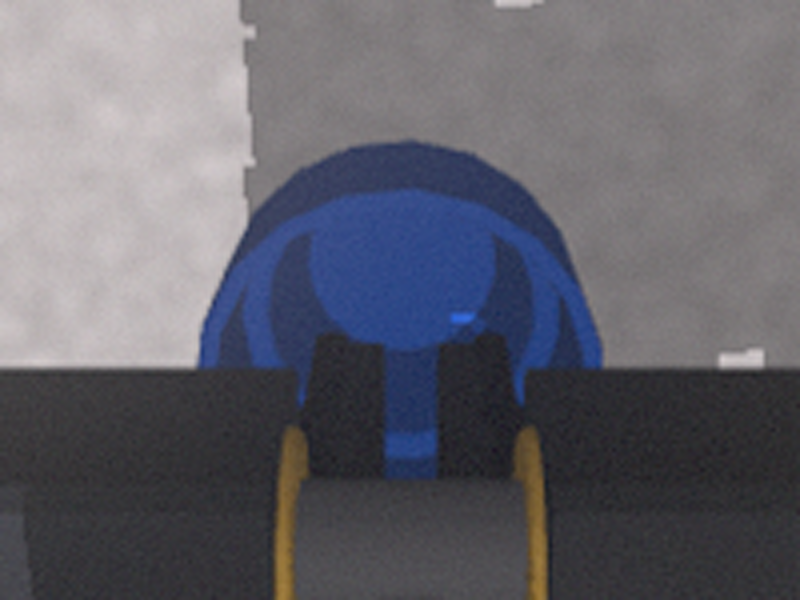

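```bash
python3 - <<'E'
from h import *
m=cams.camera_model("side")
for z in(.033,.06,.07,.08):print(z,w2px(m,(.5925,-.2858-.0135-.005,z)).round(1))
print("crop s4 tip",320+370/6,210+405/6)
print("cup rim/foot",w2px(m,(.593,-.285,.06)),w2px(m,(.593,-.285,0)), "crop", 320+348/6, 210+365/6,210+528/6)
w=cams.camera_model("wrist")
s=env.get_state();r=rot(s).as_matrix()
for d in(.0,.01,.022):print(d,[w2px(w,s["ee_pos"]+r@np.array([d,y,-.0095])).round(1) for y in (-.0435,.0435)],[w2px(w,s["ee_pos"]+r@np.array([d,y,-.0095])).round(1) for y in (-.0135,.0135)])
save("s5",cams.grab_frame("side"),(320,210,440,310),6)
E
```

```text
0.033 [379.  288.7]
0.06 [379.9 280.4]
0.07 [380.3 277.3]
0.08 [380.6 274.2]
crop s4 tip 381.6666666666667 277.5
cup rim/foot [377.44948297 275.86304809] [375.56216968 293.79299331] crop 378.0 270.8333333333333 298.0
0.0 [array([245.3, 226.6]), array([398. , 226.7])] [array([297.9, 226.7]), array([345.3, 226.7])]
0.01 [array([249.1, 220.8]), array([394.3, 220.9])] [array([299.1, 220.8]), array([344.2, 220.8])]
0.022 [array([253.1, 214.5]), array([390.3, 214.6])] [array([300.4, 214.5]), array([343. , 214.6])]
```

View pics/s5.png

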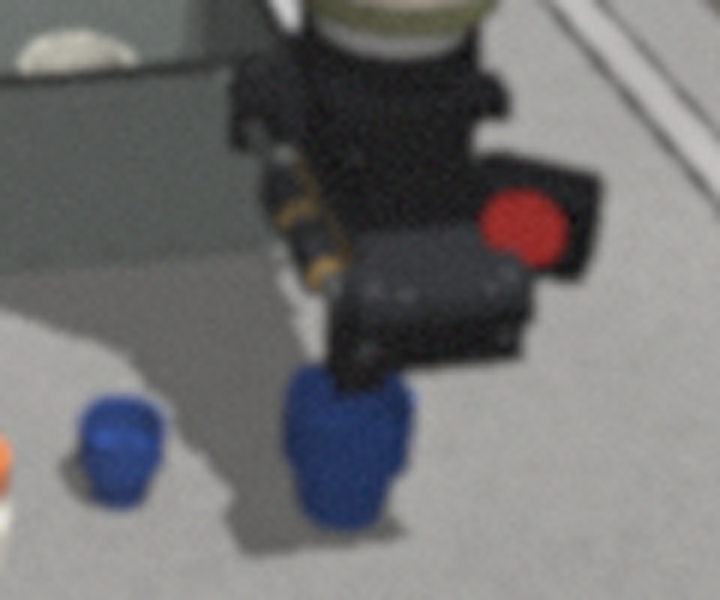

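```bash
python3 - <<'E'
from h import *
w=cams.camera_model("wrist");s=env.get_state()
V=w["view"];c=-V[:3,:3].T@V[:3,3];print("cam",c,"ee",s["ee_pos"], "cam in tool",rot(s).inv().apply(c-s["ee_pos"]))
for y in(-.2855-.029,-.2855+.029):print(w2px(w,(.593,y,.06)))
V=np.load("w2.npy");w2=dict(w);w2["view"]=V
for y in(-.2835-.029,-.2835+.029):print(w2px(w2,(.594,y,.06)))
t=cams.camera_model("top")
save("t5",cams.grab_frame("top"),(360,140,460,220),6)
E
```

```text
cam [ 0.51809915 -0.28149521  0.22998262] ee [ 0.59249943 -0.28578756  0.05508473] cam in tool [-0.17489763  0.00035652 -0.07452373]
[270.85966236 248.8845467 ]
[373.63800872 243.89659255]
[295.64330937 216.04685011]
[354.78475047 212.9526942 ]
```

View pics/t5.png

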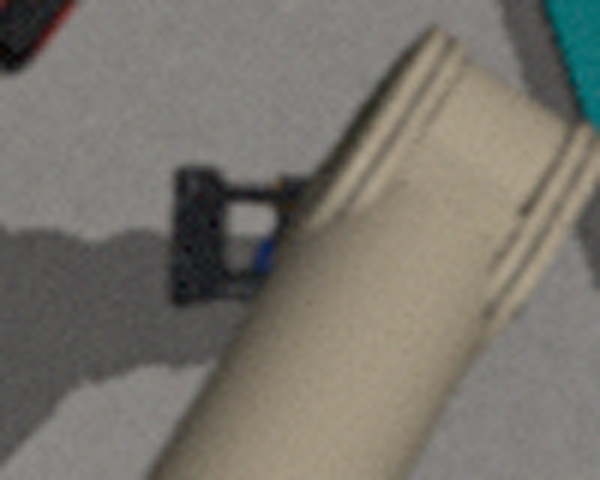

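So the fingers closed above the cup. Both views put the fingertips about 35 mm higher than the stated tool geometry (tip z is about 0.068), while the arm pose agrees with the cameras. I'll reopen, go down about 35 mm in steps and check.

```bash
python3 -m crank '[{"dx":0,"dy":0,"dz":0,"ax":0,"ay":0,"az":0},{"dx":0,"dy":0,"dz":0,"ax":0,"ay":0,"az":0},{"dx":0,"dy":0,"dz":0,"ax":0,"ay":0,"az":0},{"dx":0,"dy":0,"dz":0,"ax":0,"ay":0,"az":0},{"dx":0,"dy":0,"dz":0,"ax":0,"ay":0,"az":0},{"dx":0,"dy":0,"dz":0,"ax":0,"ay":0,"az":0},{"dx":0,"dy":0,"dz":0,"ax":0,"ay":0,"az":0},{"dx":0,"dy":0,"dz":0,"ax":0,"ay":0,"az":0},{"dx":0,"dy":0,"dz":0,"ax":0,"ay":0,"az":0},{"dx":5,"dy":0,"dz":0,"ax":0,"ay":0,"az":0},{"dx":10,"dy":0,"dz":0,"ax":0,"ay":0,"az":0},{"dx":15,"dy":0,"dz":0,"ax":0,"ay":0,"az":0},{"dx":20,"dy":0,"dz":0,"ax":0,"ay":0,"az":0},{"dx":20,"dy":0,"dz":0,"ax":0,"ay":0,"az":0}]' 1; python3 - <<'E'
from h import *
save("w6",cams.grab_frame("wrist"))
save("s6",cams.grab_frame("side"),(320,210,440,310),6)
E
```

```text
clock: 5.9
ee_pos: [0.592, -0.2855, 0.034]
orientation: [0.706, 0.019, 0.707, -0.019]
wrist_force: [-0.7, 0.3, -1.0]
finger_gap: 0.991
```

View pics/w6.png

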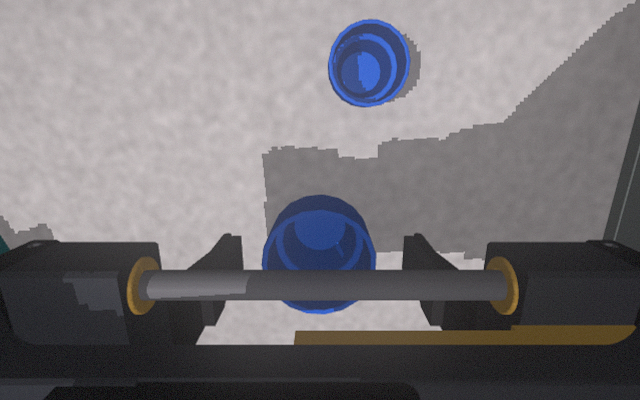

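View pics/s6.png

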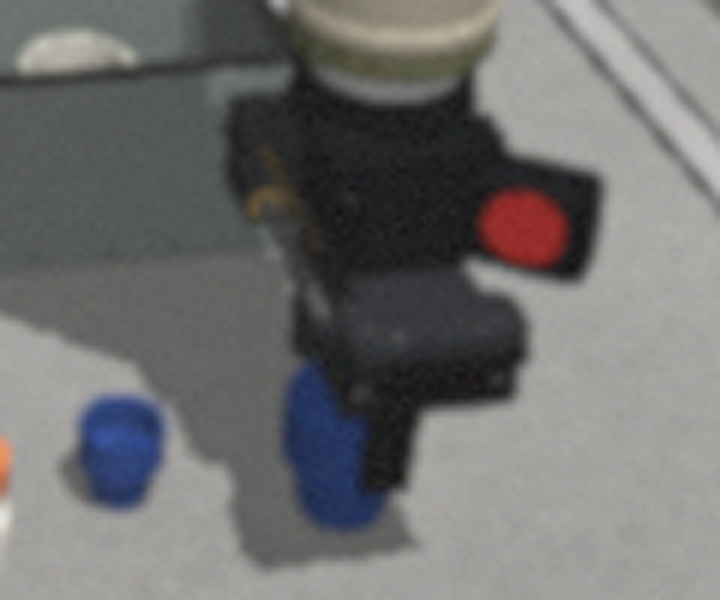

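```bash
python3 - <<'E'
from h import *
m=cams.camera_model("side")
for y in(-.329,-.336,-.343):
  for z in(.01,.03,.05,.07):print(y,z,w2px(m,(.592,y,z)).round(1))
save("t6",cams.grab_frame("top"),(360,140,460,220),6)
E
```

```text
-0.329 0.01 [381.5 301.7]
-0.329 0.03 [382.2 295.7]
-0.329 0.05 [382.9 289.5]
-0.329 0.07 [383.6 283.3]
-0.336 0.01 [382.5 303.5]
-0.336 0.03 [383.2 297.4]
-0.336 0.05 [383.9 291.3]
-0.336 0.07 [384.6 285. ]
-0.343 0.01 [383.5 305.3]
-0.343 0.03 [384.2 299.2]
-0.343 0.05 [384.9 293.1]
-0.343 0.07 [385.6 286.8]
```

View pics/t6.png

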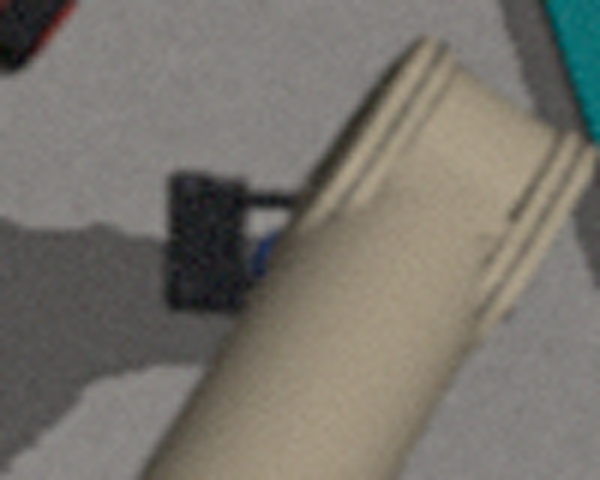

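The fingertip is at side px (384,292), so z is about 0.049 with the reported z at 0.034. The fingers straddle the cup. I need another 15 mm down, then close.

```bash
python3 -m crank '[{"dx":5,"dy":0,"dz":0,"ax":0,"ay":0,"az":0},{"dx":10,"dy":0,"dz":0,"ax":0,"ay":0,"az":0},{"dx":15,"dy":0,"dz":1,"ax":0,"ay":0,"az":0},{"dx":15,"dy":0,"dz":1,"ax":0,"ay":0,"az":0}]'; python3 -m crank '[{"dx":0,"dy":0,"dz":0,"ax":0,"ay":0,"az":0},{"dx":0,"dy":0,"dz":0,"ax":0,"ay":0,"az":0},{"dx":0,"dy":0,"dz":0,"ax":0,"ay":0,"az":0},{"dx":0,"dy":0,"dz":0,"ax":0,"ay":0,"az":0},{"dx":0,"dy":0,"dz":0,"ax":0,"ay":0,"az":0},{"dx":0,"dy":0,"dz":0,"ax":0,"ay":0,"az":0}]' 0;python3 - <<'E'
from h import *
save("w7",cams.grab_frame("wrist"))
save("s7",cams.grab_frame("side"),(320,210,440,310),6)
E
```

```text
clock: 6.45
ee_pos: [0.5931, -0.2855, 0.0191]
orientation: [0.706, 0.019, 0.707, -0.018]
wrist_force: [-0.7, -0.1, -0.1]
finger_gap: 0.999
clock: 7.05
ee_pos: [0.5936, -0.2859, 0.0203]
orientation: [0.707, 0.019, 0.707, -0.019]
wrist_force: [-0.2, -0.1, 1.8]
finger_gap: 0.666
```

View pics/w7.png

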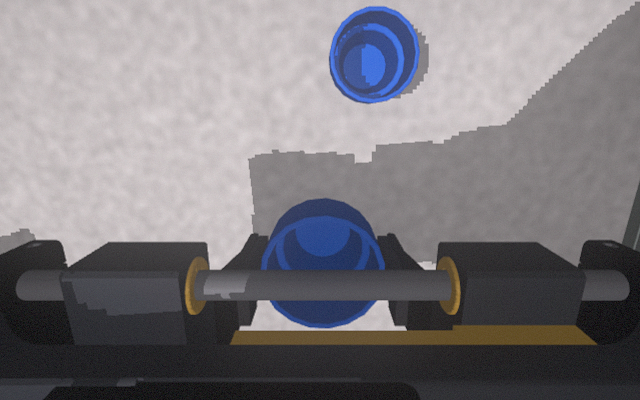

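View pics/s7.png

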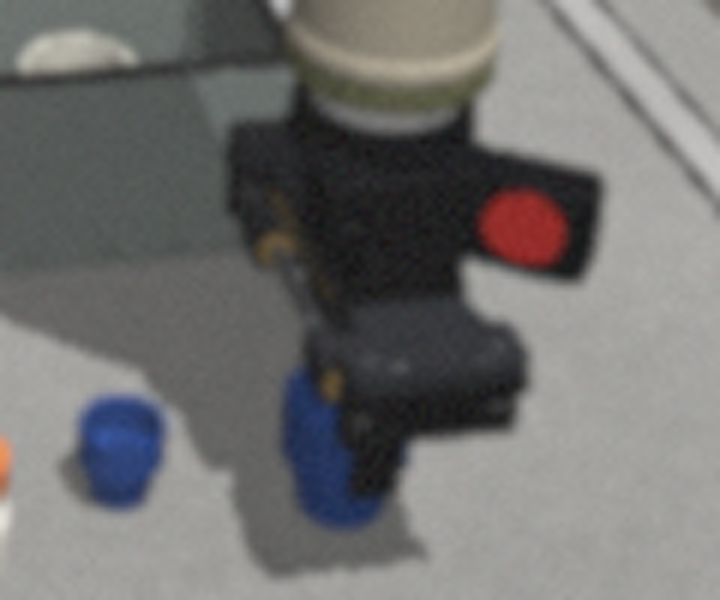

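Gap 0.666 is 58 mm, so the cup is gripped; its rim spans wrist px 261 to 384. Lift, then hover beyond the white cup so the wrist camera can see it.

```bash
python3 - <<'E'
from h import *
plan((.5936,-.286,.15),87);plan((.625,-.003,.15),86.9)
m=cams.camera_model("wrist")
for x in(.590,.593,.596):print(x,[w2px(m,(x+d,-.2855,.06)).round(1) for d in(-.029,0,.029)])
save("w7c",cv2.imread("pics/w7.png")[:,:,::-1],(250,190,400,340),4)
E
```

```text
clock 7.15 shift [-1.297e+02 -1.000e-01  1.000e-01] turn [-0.04  0.01  0.  ]
clock 7.15 shift [-129.7  284.2   16.4] turn [0.06 0.01 0.  ]
0.59 [array([318.5, 208.7]), array([322. , 269.2]), array([325.2, 323.5])]
0.593 [array([318.8, 215.3]), array([322.3, 275.1]), array([325.5, 328.8])]
0.596 [array([319.2, 221.8]), array([322.7, 280.9]), array([325.8, 334.1])]
```

View pics/w7c.png

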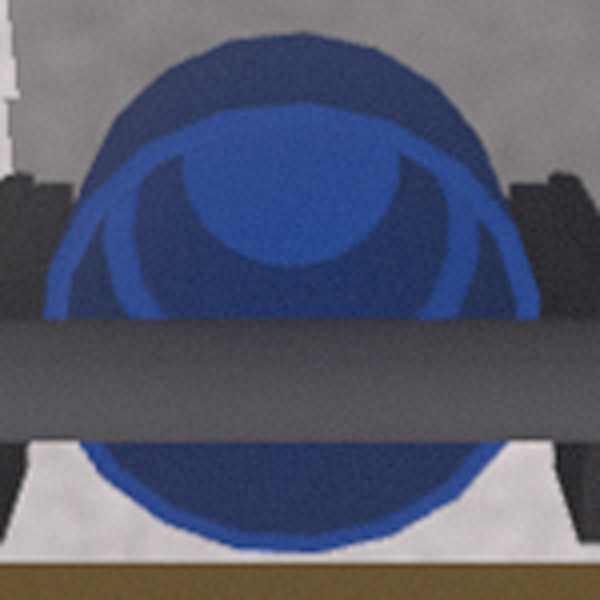

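The cup is centred on the TCP to within 1 mm.

```bash
python3 -m crank '[{"dx":-40,"dy":0,"dz":0,"ax":0,"ay":0,"az":0},{"dx":-85,"dy":0,"dz":0,"ax":0,"ay":0,"az":0},{"dx":-130,"dy":20,"dz":3,"ax":0,"ay":0,"az":0},{"dx":-130,"dy":65,"dz":6,"ax":0,"ay":0,"az":0},{"dx":-130,"dy":110,"dz":8,"ax":0,"ay":0,"az":0},{"dx":-130,"dy":155,"dz":10,"ax":0,"ay":0,"az":0},{"dx":-130,"dy":200,"dz":12,"ax":0,"ay":0,"az":0},{"dx":-130,"dy":240,"dz":14,"ax":0,"ay":0,"az":0},{"dx":-130,"dy":270,"dz":16,"ax":0,"ay":0,"az":0},{"dx":-130,"dy":284,"dz":16,"ax":0,"ay":0,"az":0},{"dx":-130,"dy":284,"dz":16,"ax":0,"ay":0,"az":0},{"dx":-130,"dy":284,"dz":16,"ax":0,"ay":0,"az":0}]'; python3 - <<'E'
from h import *
m=cams.camera_model("wrist");im=cams.grab_frame("wrist");save("w8",im);save("w8c",im,(220,40,420,190),4)
np.save("w8.npy",m["view"])
for x in(.547,.550,.553):print(x,[w2px(m,(x+d,-.002+e,.068)).round(1) for d,e in((-.029,0),(0,0),(.029,0),(0,-.029),(0,.029))])
E
```

```text
clock: 8.35
ee_pos: [0.6243, -0.0051, 0.1501]
orientation: [0.707, 0.019, 0.707, -0.02]
wrist_force: [0.3, -1.0, -0.2]
finger_gap: 0.667
0.547 [array([318.3,  62.7]), array([320.5, 104.1]), array([322.6, 142.9]), array([282.2, 106.3]), array([358.9, 101.9])]
0.55 [array([318.5,  67.1]), array([320.7, 108.2]), array([322.8, 146.7]), array([282.5, 110.4]), array([359. , 106.1])]
0.553 [array([318.7,  71.5]), array([320.9, 112.3]), array([323. , 150.6]), array([282.9, 114.5]), array([359.1, 110.2])]
```

View pics/w8.png

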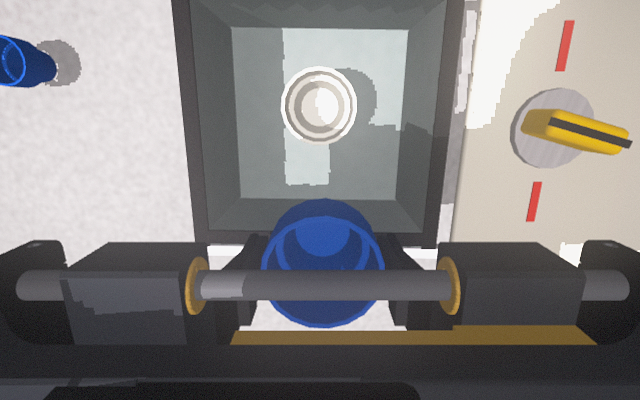

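View pics/w8c.png

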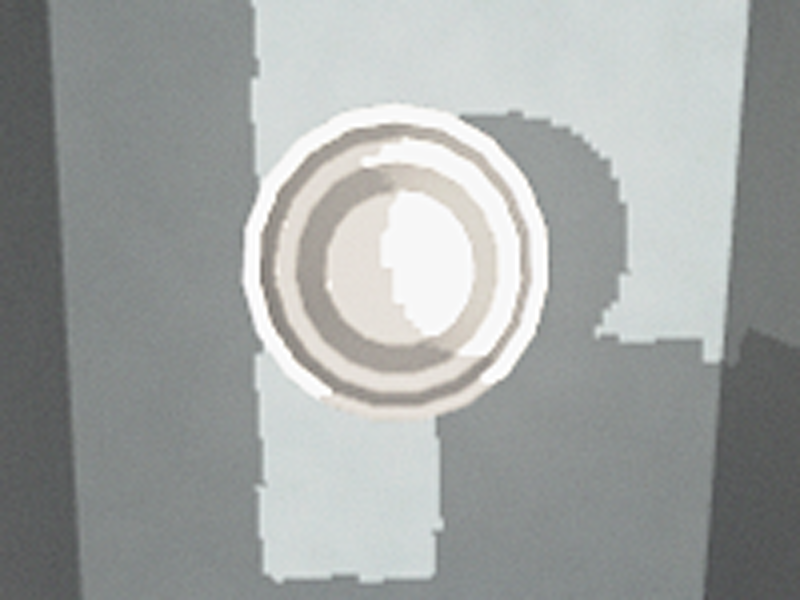

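The white cup's rim is centred at wrist px (319,105), which is about (0.5487, -0.003). The parked cover's edge is close on the +y side, so I'll turn the jaws along the case's x before going down.

```bash
python3 - <<'E'
from h import *
plan((.549,-.003,.15),87);plan((.549,-.003,.15),177);print(env.get_state()["qpos"].round(2))
E
```

```text
clock 8.40 shift [  0.2  -1.5 -75.4] turn [-0.2   0.01  0.06]
clock 8.40 shift [  0.2  -1.5 -75.4] turn [-9.02e+01 -4.00e-02  5.00e-02]
[-0.48  0.4   0.54  1.57 -0.21  1.23  1.61]
```

```bash
python3 -m crank '[{"dx":0,"dy":0,"dz":-10,"ax":8,"ay":0,"az":0},{"dx":0,"dy":-1,"dz":-20,"ax":16,"ay":0,"az":0},{"dx":0,"dy":-1,"dz":-30,"ax":24,"ay":0,"az":0},{"dx":0,"dy":-1,"dz":-40,"ax":32,"ay":0,"az":0},{"dx":0,"dy":-1,"dz":-50,"ax":40,"ay":0,"az":0},{"dx":0,"dy":-1,"dz":-60,"ax":48,"ay":0,"az":0},{"dx":0,"dy":-1,"dz":-70,"ax":56,"ay":0,"az":0},{"dx":0,"dy":-1.5,"dz":-75.5,"ax":64,"ay":0,"az":0},{"dx":0,"dy":-1.5,"dz":-75.5,"ax":72,"ay":0,"az":0},{"dx":0,"dy":-1.5,"dz":-75.5,"ax":80,"ay":0,"az":0},{"dx":0,"dy":-1.5,"dz":-75.5,"ax":86,"ay":0,"az":0},{"dx":0,"dy":-1.5,"dz":-75.5,"ax":90,"ay":0,"az":0},{"dx":0,"dy":-1.5,"dz":-75.5,"ax":90,"ay":0,"az":0},{"dx":0,"dy":-1.5,"dz":-75.5,"ax":90,"ay":0,"az":0}]'; python3 - <<'E'
from h import *
m=cams.camera_model("wrist");im=cams.grab_frame("wrist");save("w9",im)
plan((.549,-.003,.058),-3)
s=env.get_state();e=s["ee_pos"]
print([w2px(m,(e[0]+d,e[1]+g,.19)).round(1) for d,g in((-.029,0),(0,0),(.029,0),(0,-.029),(0,.029))])
E
```

```text
clock: 9.8
ee_pos: [0.549, -0.002, 0.1502]
orientation: [0.487, 0.513, 0.487, -0.513]
wrist_force: [-0.3, -0.0, -0.4]
finger_gap: 0.665
clock 9.85 shift [92.2  0.1  1.3] turn [-0.01  0.   -0.01]
[array([258.8, 280. ]), array([321.6, 277. ]), array([384.6, 273.9]), array([324.7, 330.7]), array([318.1, 217.3])]
```

View pics/w9.png

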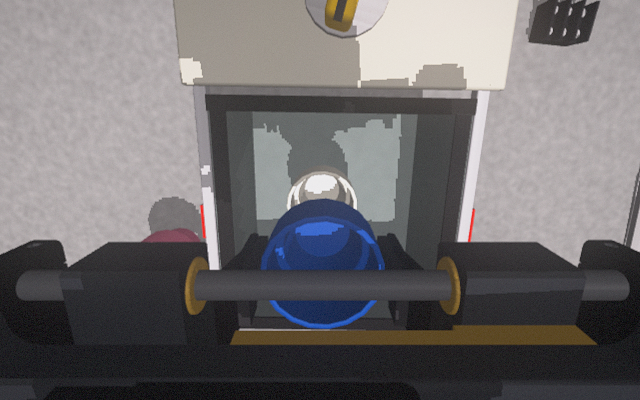

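Blue is over white as expected: the white rim shows behind it, centred at u of about 322. Going down.

```bash
python3 -m crank '[{"dx":25,"dy":0,"dz":1,"ax":0,"ay":0,"az":0},{"dx":50,"dy":0,"dz":1,"ax":0,"ay":0,"az":0},{"dx":62,"dy":0,"dz":1,"ax":0,"ay":0,"az":0},{"dx":70,"dy":0,"dz":1,"ax":0,"ay":0,"az":0},{"dx":75,"dy":0,"dz":1,"ax":0,"ay":0,"az":0},{"dx":80,"dy":0,"dz":1,"ax":0,"ay":0,"az":0},{"dx":80,"dy":0,"dz":1,"ax":0,"ay":0,"az":0}]'; python3 - <<'E'
from h import *
save("w10",cams.grab_frame("wrist"));save("s10",cams.grab_frame("side"),(280,150,400,250),6)
E
```

```text
clock: 10.55
ee_pos: [0.549, -0.0016, 0.0701]
orientation: [0.487, 0.513, 0.487, -0.513]
wrist_force: [0.3, 0.2, -0.2]
finger_gap: 0.667
```

View pics/w10.png

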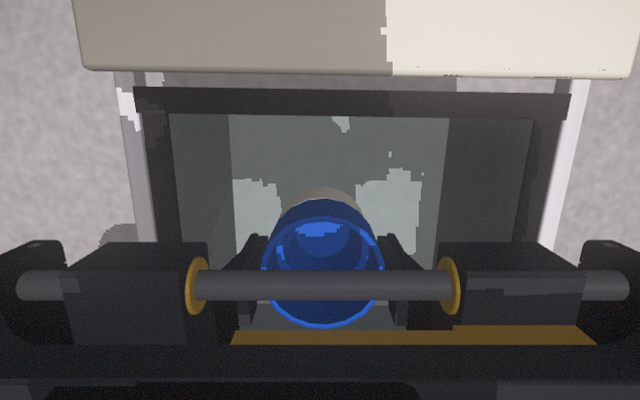

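View pics/s10.png

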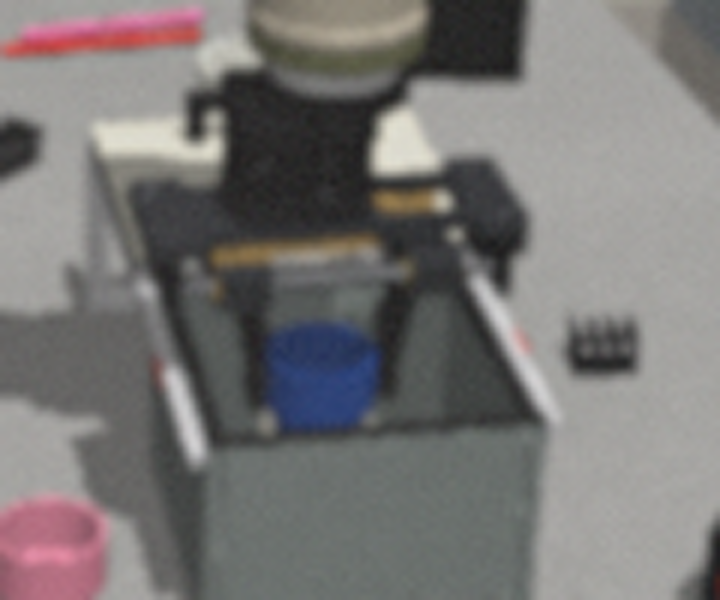

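```bash
python3 -m crank '[{"dx":3,"dy":0,"dz":1,"ax":0,"ay":0,"az":0},{"dx":6,"dy":0,"dz":1.5,"ax":0,"ay":0,"az":0},{"dx":8,"dy":0,"dz":1.5,"ax":0,"ay":0,"az":0},{"dx":10,"dy":0,"dz":1.5,"ax":0,"ay":0,"az":0},{"dx":10,"dy":0,"dz":1.5,"ax":0,"ay":0,"az":0}]';python3 -m crank '[{"dx":1,"dy":0,"dz":0,"ax":0,"ay":0,"az":0},{"dx":2,"dy":0,"dz":0,"ax":0,"ay":0,"az":0},{"dx":2,"dy":0,"dz":0,"ax":0,"ay":0,"az":0}]'; python3 - <<'E'
from h import *
s=env.get_state();print(s["ee_pos"],s["wrist_force"],s["moment"])
E
```

```text
clock: 11.15
ee_pos: [0.5487, -0.0031, 0.0598]
orientation: [-0.486, -0.513, -0.487, 0.513]
wrist_force: [-0.4, -1.0, -0.8]
finger_gap: 0.671
clock: 11.45
ee_pos: [0.5492, -0.0033, 0.0589]
orientation: [0.486, 0.513, 0.487, -0.513]
wrist_force: [-3.7, -0.7, 7.9]
finger_gap: 0.667
[ 0.54918964 -0.00326238  0.05886297] [-3.65867212 -0.67379789  7.90738897] [-0.11086932  0.88203653  0.04813436]
```

```bash
python3 -m crank '[{"dx":1,"dy":0,"dz":0,"ax":0,"ay":0,"az":0},{"dx":1,"dy":0,"dz":0,"ax":0,"ay":0,"az":0}]'; python3 - <<'E'
from h import *
s=env.get_state();print(s["ee_pos"],s["wrist_force"],s["moment"])
save("w11",cams.grab_frame("wrist"));save("s11",cams.grab_frame("side"),(280,150,400,250),6)
E
```

```text
clock: 11.65
ee_pos: [0.5493, -0.0033, 0.0587]
orientation: [0.486, 0.514, 0.487, -0.513]
wrist_force: [-7.1, -0.6, 19.3]
finger_gap: 0.667
[ 0.54932877 -0.00330448  0.05867994] [-7.09423279 -0.61483685 19.27792452] [-0.15625204  1.93314194  0.05572156]
```

View pics/w11.png

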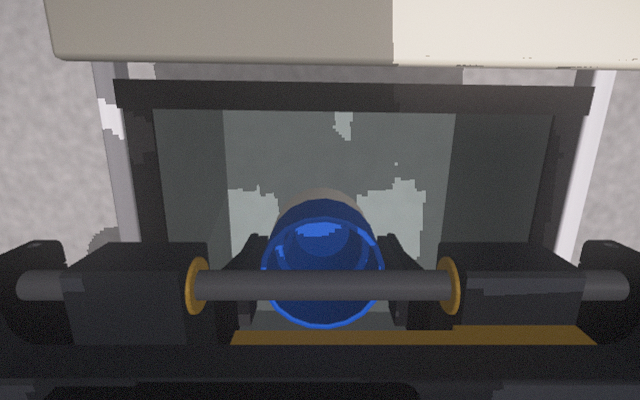

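View pics/s11.png

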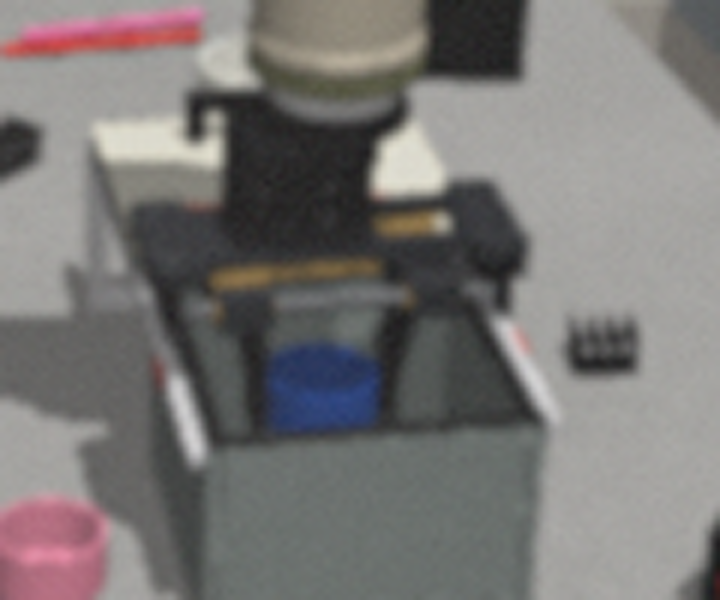

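Firm contact at z 0.0587; a fully nested cup should read about 0.058. I'll ease off, open partway, lift out and check the nesting.

```bash
python3 -m crank '[{"dx":-2,"dy":0,"dz":0,"ax":0,"ay":0,"az":0},{"dx":-2,"dy":0,"dz":0,"ax":0,"ay":0,"az":0}]';  python3 -m crank '[{"dx":0,"dy":0,"dz":0,"ax":0,"ay":0,"az":0},{"dx":0,"dy":0,"dz":0,"ax":0,"ay":0,"az":0},{"dx":0,"dy":0,"dz":0,"ax":0,"ay":0,"az":0},{"dx":0,"dy":0,"dz":0,"ax":0,"ay":0,"az":0}]' 0.8; python3 - <<'E'
from h import *
m=cams.camera_model("wrist");im=cams.grab_frame("wrist");save("w12",im,(240,180,420,340),4)
e=env.get_state()["ee_pos"];print(env.get_state()["wrist_force"])
for z in (.098,.103): print(z,[w2px(m,(.549+d,-.0033+g,z)).round(1) for d,g in((-.029,0),(.029,0),(0,-.029),(0,.029))])
E
```

```text
clock: 11.95
ee_pos: [0.5492, -0.003, 0.0594]
orientation: [0.487, 0.513, 0.486, -0.513]
wrist_force: [-0.5, -0.4, -0.9]
finger_gap: 0.67
clock: 12.35
ee_pos: [0.5489, -0.0031, 0.059]
orientation: [-0.487, -0.513, -0.487, 0.513]
wrist_force: [-1.5, -0.3, 0.4]
finger_gap: 0.792
[-1.03204632  0.3020364   0.0384144 ]
0.098 [array([259.4, 280.2]), array([384.5, 274.2]), array([324.9, 330.6]), array([318.3, 217.9])]
0.103 [array([257.4, 285.8]), array([386.5, 279.6]), array([325. , 337.5]), array([318.2, 221.7])]
```

View pics/w12.png

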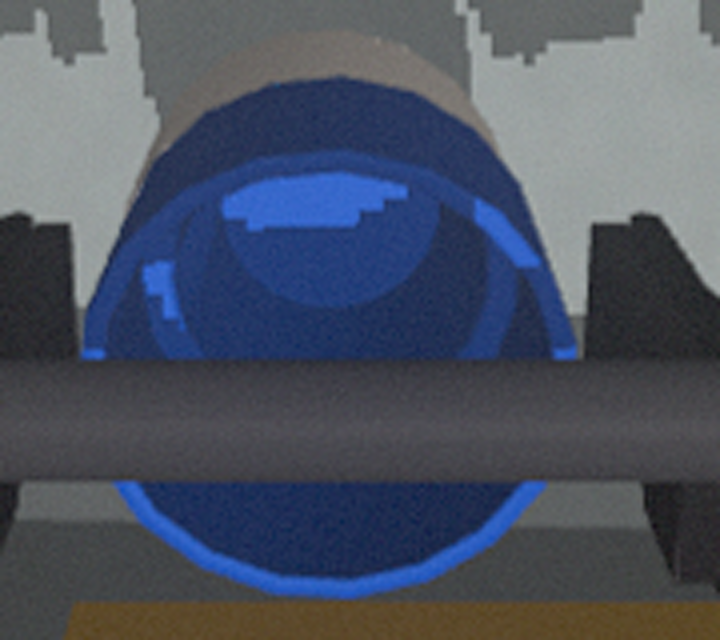

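The blue rim's top is at v of about 218, bottom 329 and width 123.5 px. That matches a rim height near 0.098, so the cup is fully nested and level over the white one. Next I lift and go to the handle with the jaws across the bar.

```bash
python3 -m crank '[{"dx":-20,"dy":0,"dz":0,"ax":0,"ay":0,"az":0},{"dx":-60,"dy":0,"dz":0,"ax":0,"ay":0,"az":0},{"dx":-100,"dy":0,"dz":0,"ax":0,"ay":0,"az":0},{"dx":-130,"dy":0,"dz":0,"ax":0,"ay":0,"az":0},{"dx":-130,"dy":0,"dz":0,"ax":0,"ay":0,"az":0}]'; python3 - <<'E'
from h import *
plan((.573,.218,.19),-93);plan((.573,.218,.19),-3)
save("t13",cams.grab_frame("top"),(240,150,440,255),4)
E
```

```text
clock: 12.9
ee_pos: [0.5511, -0.0032, 0.1932]
orientation: [0.488, 0.515, 0.485, -0.511]
wrist_force: [0.4, 0.4, 0.8]
finger_gap: 0.797
clock 12.90 shift [   3.7   10.1 -222.1] turn [89.95 -0.37 -0.18]
clock 12.90 shift [   3.7   10.1 -222.1] turn [-0.05 -0.12 -0.35]
```

View pics/t13.png

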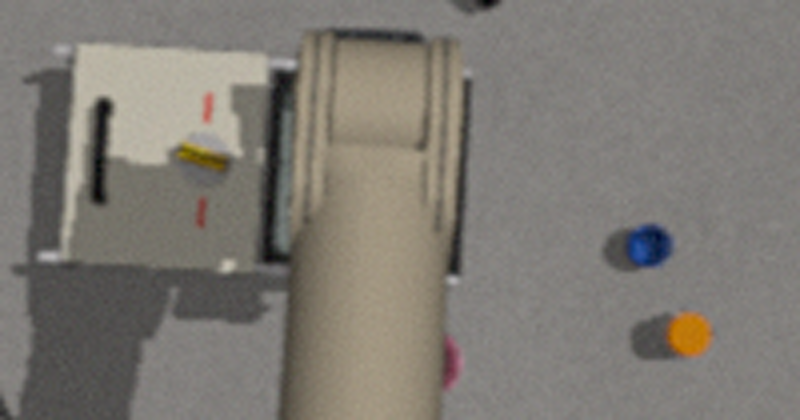

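```bash
python3 -m crank '[{"dx":3,"dy":1,"dz":-25,"ax":8,"ay":0,"az":0},{"dx":3,"dy":2,"dz":-50,"ax":16,"ay":0,"az":0},{"dx":3,"dy":3,"dz":-75,"ax":24,"ay":0,"az":0},{"dx":3,"dy":4,"dz":-100,"ax":32,"ay":0,"az":0},{"dx":3,"dy":5,"dz":-125,"ax":40,"ay":0,"az":0},{"dx":3,"dy":6,"dz":-150,"ax":48,"ay":0,"az":0},{"dx":3,"dy":7,"dz":-175,"ax":56,"ay":0,"az":0},{"dx":3,"dy":8,"dz":-195,"ax":64,"ay":0,"az":0},{"dx":3,"dy":9,"dz":-210,"ax":72,"ay":0,"az":0},{"dx":3,"dy":10,"dz":-222,"ax":80,"ay":0,"az":0},{"dx":3,"dy":10,"dz":-222,"ax":87,"ay":0,"az":0},{"dx":3,"dy":10,"dz":-222,"ax":90,"ay":0,"az":0},{"dx":3,"dy":10,"dz":-222,"ax":90,"ay":0,"az":0},{"dx":3,"dy":10,"dz":-222,"ax":90,"ay":0,"az":0}]' 0.6; python3 - <<'E'
from h import *
m=cams.camera_model("wrist");im=cams.grab_frame("wrist");save("w14",im);np.save("w14.npy",m["view"])
print(env.get_state()["qpos"].round(2),env.get_state()["ee_pos"])
print([w2px(m,(.573+x,.218-x*.054,.156)).round(1) for x in (-.045,0,.045)])
E
```

```text
clock: 14.35
ee_pos: [0.5703, 0.2178, 0.1852]
orientation: [0.018, -0.706, 0.018, 0.707]
wrist_force: [-0.2, 0.2, 0.1]
finger_gap: 0.599
[-1.18  0.45  0.99  1.58 -0.39  1.32 -1.76] [0.57040148 0.21787278 0.18550055]
[array([322. , 283.1]), array([322.2, 222.1]), array([322.4, 153.9])]
```

View pics/w14.png

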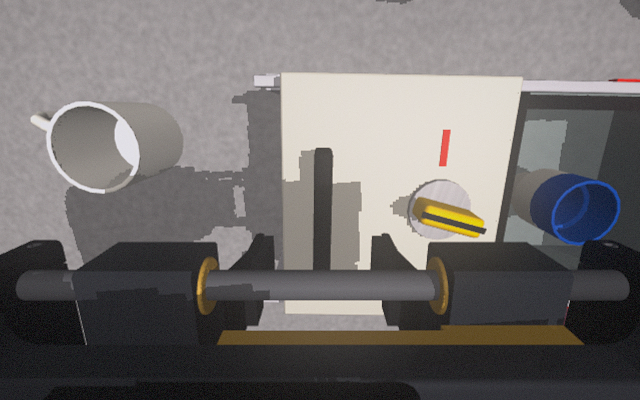

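The handle bar is centred between the fingers at u of about 323, and its far end is at v of about 149, as predicted. The nested cups can be seen at right. Descend and grip.

```bash
python3 -m crank '[{"dx":20,"dy":0,"dz":0,"ax":0,"ay":0,"az":0},{"dx":38,"dy":0,"dz":0,"ax":0,"ay":0,"az":0},{"dx":50,"dy":0,"dz":0,"ax":0,"ay":0,"az":0},{"dx":58,"dy":0,"dz":0,"ax":0,"ay":0,"az":0},{"dx":60,"dy":0,"dz":0,"ax":0,"ay":0,"az":0},{"dx":60,"dy":0,"dz":0,"ax":0,"ay":0,"az":0}]'; python3 -m crank '[{"dx":0,"dy":0,"dz":0,"ax":0,"ay":0,"az":0},{"dx":0,"dy":0,"dz":0,"ax":0,"ay":0,"az":0},{"dx":0,"dy":0,"dz":0,"ax":0,"ay":0,"az":0},{"dx":0,"dy":0,"dz":0,"ax":0,"ay":0,"az":0},{"dx":0,"dy":0,"dz":0,"ax":0,"ay":0,"az":0},{"dx":0,"dy":0,"dz":0,"ax":0,"ay":0,"az":0},{"dx":0,"dy":0,"dz":0,"ax":0,"ay":0,"az":0}]' 0; python3 - <<'E'
from h import *
m=cams.camera_model("wrist");im=cams.grab_frame("wrist");save("w15",im);save("s15",cams.grab_frame("side"),(260,130,400,230),5)
s=env.get_state();print(s["ee_pos"],s["wrist_force"],s["finger_gap"])
plan(s["ee_pos"]+np.array([-.0097,-.1797,0]),-93)
E
```

```text
clock: 15.0
ee_pos: [0.5708, 0.218, 0.1264]
orientation: [-0.019, 0.707, -0.019, -0.707]
wrist_force: [0.1, 0.9, 0.3]
finger_gap: 0.604
clock: 15.7
ee_pos: [0.5707, 0.2181, 0.1262]
orientation: [0.019, -0.707, 0.019, 0.707]
wrist_force: [0.2, -0.1, -0.1]
finger_gap: 0.135
[0.5706507  0.21807845 0.12617788] [-0.38700884  0.43370045  1.66370903] 0.13582286496441648
clock 15.80 shift [-0.0e+00  1.8e+02  1.0e-01] turn [-0.05  0.    0.01]
```

View pics/w15.png

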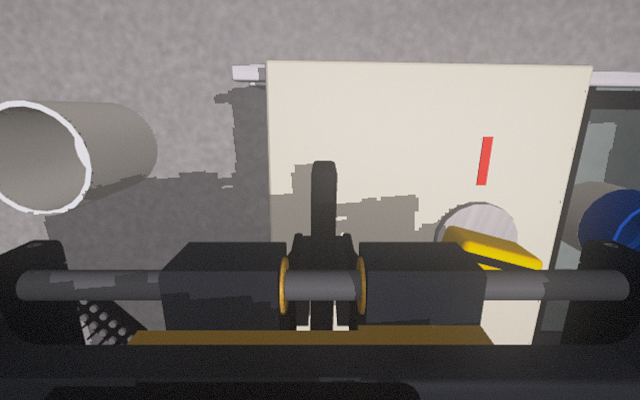

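View pics/s15.png

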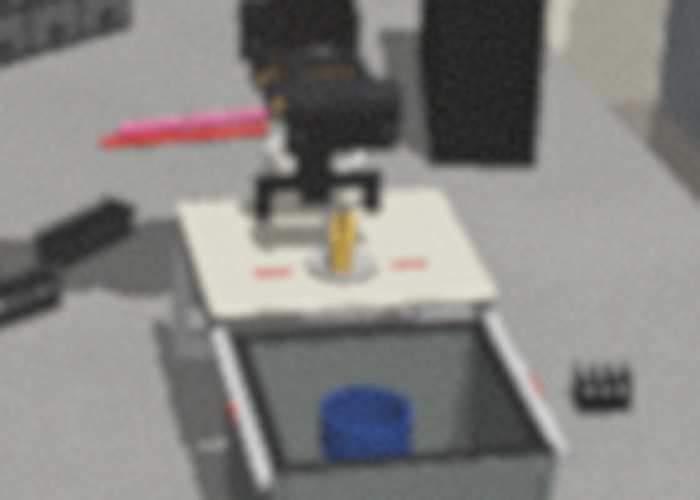

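Gap 0.136 is 12 mm, so the handle is gripped. Sliding the cover.

```bash
python3 -m crank '[{"dx":0,"dy":6,"dz":0,"ax":0,"ay":0,"az":0},{"dx":0,"dy":18,"dz":0,"ax":0,"ay":0,"az":0},{"dx":0,"dy":34,"dz":0,"ax":0,"ay":0,"az":0},{"dx":0,"dy":50,"dz":0,"ax":0,"ay":0,"az":0},{"dx":0,"dy":66,"dz":0,"ax":0,"ay":0,"az":0},{"dx":0,"dy":82,"dz":0,"ax":0,"ay":0,"az":0},{"dx":0,"dy":98,"dz":0,"ax":0,"ay":0,"az":0},{"dx":0,"dy":114,"dz":0,"ax":0,"ay":0,"az":0},{"dx":0,"dy":130,"dz":0,"ax":0,"ay":0,"az":0},{"dx":0,"dy":144,"dz":0,"ax":0,"ay":0,"az":0},{"dx":0,"dy":156,"dz":0,"ax":0,"ay":0,"az":0},{"dx":0,"dy":166,"dz":0,"ax":0,"ay":0,"az":0},{"dx":0,"dy":174,"dz":0,"ax":0,"ay":0,"az":0},{"dx":0,"dy":178,"dz":0,"ax":0,"ay":0,"az":0},{"dx":0,"dy":178,"dz":0,"ax":0,"ay":0,"az":0}]'; python3 -m crank '[{"dx":0,"dy":2,"dz":0,"ax":0,"ay":0,"az":0},{"dx":0,"dy":3.5,"dz":0,"ax":0,"ay":0,"az":0},{"dx":0,"dy":3.5,"dz":0,"ax":0,"ay":0,"az":0}]'
```

```text
clock: 17.3
ee_pos: [0.5589, 0.0465, 0.1254]
orientation: [0.02, -0.705, 0.014, 0.709]
wrist_force: [-9.0, 25.1, 3.9]
finger_gap: 0.138
clock: 17.6
ee_pos: [0.5589, 0.0464, 0.1253]
orientation: [0.02, -0.705, 0.012, 0.709]
wrist_force: [-8.6, 34.6, 4.2]
finger_gap: 0.133
```

It stopped at about 172 mm of travel with 35 N. I'll back off the push and look.

```bash
python3 -m crank '[{"dx":0,"dy":-6,"dz":0,"ax":0,"ay":0,"az":0},{"dx":0,"dy":-8,"dz":0,"ax":0,"ay":0,"az":0}]'; python3 - <<'E'
from h import *
m=cams.camera_model("wrist");im=cams.grab_frame("wrist");save("w16",im);save("s16",cams.grab_frame("side"),(270,150,400,270),5);save("t16",cams.grab_frame("top"),(240,150,440,255),4)
s=env.get_state();print(s["ee_pos"],s["wrist_force"],s["finger_gap"])
E
```

```text
clock: 17.8
ee_pos: [0.5589, 0.0467, 0.1253]
orientation: [0.019, -0.705, 0.017, 0.709]
wrist_force: [-9.4, 7.8, 3.8]
finger_gap: 0.136
[0.55892811 0.04665355 0.125306  ] [-10.10938397  11.87033413   3.94148808] 0.13773106788904568
```

View pics/w16.png

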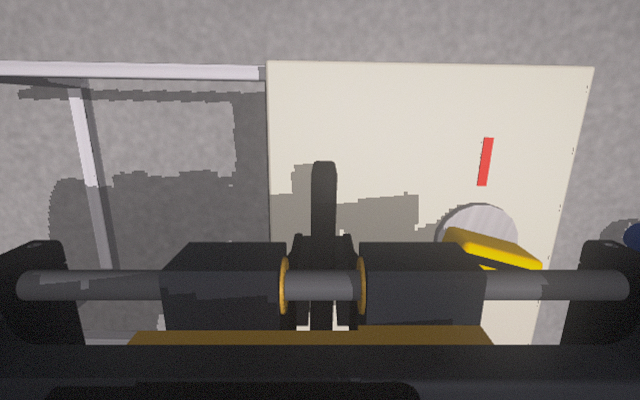

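View pics/s16.png

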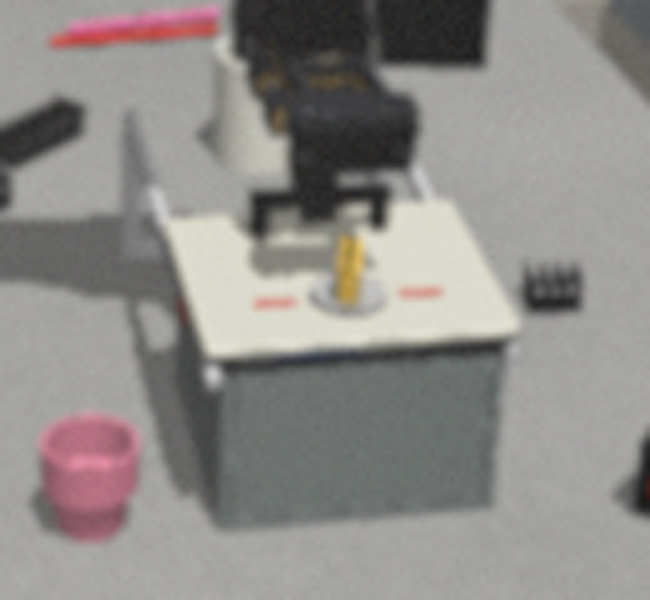

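View pics/t16.png

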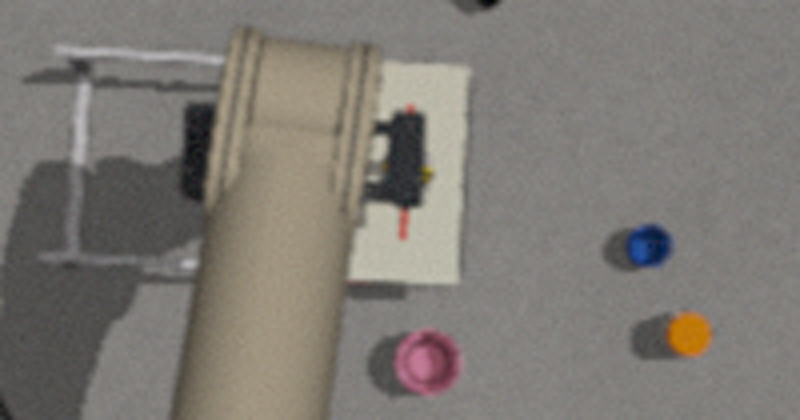

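```bash
python3 - <<'E'
from h import *
m=cams.camera_model("top")
f=lambda u,v,z: px2w(m,240+u/4,150+v/4,z)
for a,b in (((268,53),(471,66)),((257,273),(460,284))):
    d=f(*b,.126)-f(*a,.126);print(d,np.linalg.norm(d),f(*b,.126))
print("mark",f(202,213,.126),f(404,223,.126))
print("old case corners",f(472,72,.112),f(460,282,.112))
V=np.load("w14.npy")
E
```

```text
[-0.0125976  -0.17243128  0.        ] 0.1728908492172116 [ 0.64549044 -0.09608837  0.126     ]
[-0.01018609 -0.17075796  0.        ] 0.17106150189628339 [ 0.46053673 -0.08446617  0.126     ]
mark [0.52175642 0.1327175  0.126     ] [ 0.51222479 -0.03794899  0.126     ]
old case corners [ 0.64247058 -0.09796396  0.112     ] [ 0.46272596 -0.08546942  0.112     ]
```

```bash
python3 - <<'E'
from h import *
a=cv2.imread("pics/side0.png")[:,:,::-1]; b=cams.grab_frame("side")
cv2.imwrite("pics/side17.png",b[:,:,::-1])
A=cv2.resize(a[195:260,295:385],None,fx=8,fy=8,interpolation=cv2.INTER_CUBIC)
save("a17",a,(295,195,385,260),8);save("b17",b,(295,195,385,260),8)
E
```

```text
(no output)
```

View pics/a17.png

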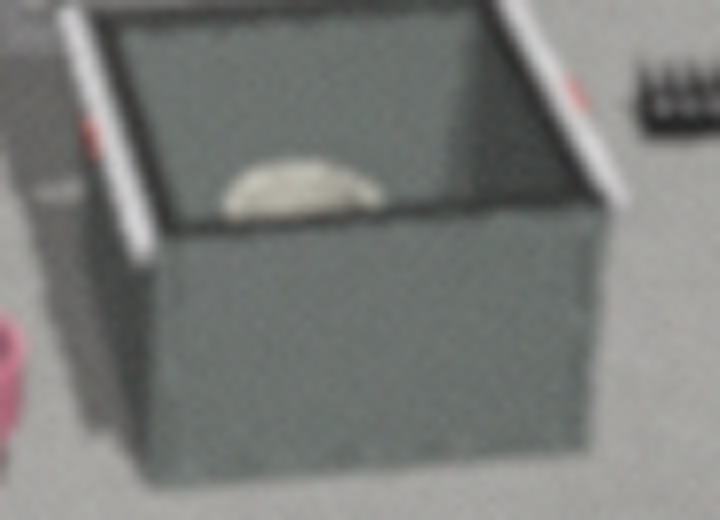

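View pics/b17.png

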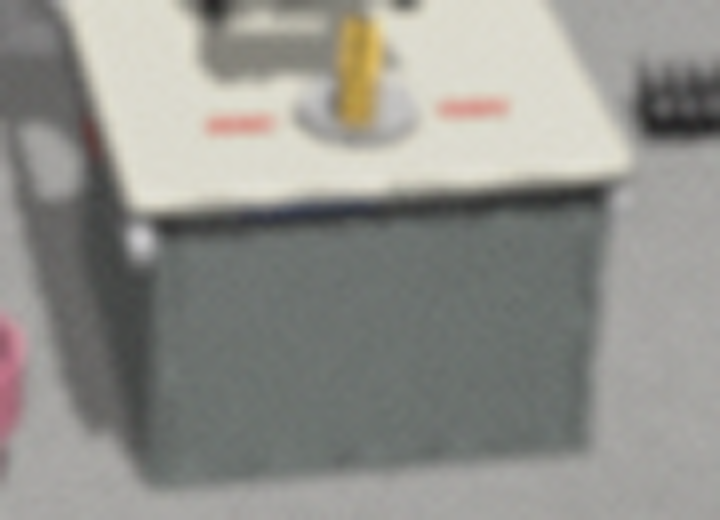

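```bash
python3 - <<'E'
from h import *
m=cams.camera_model("side")
f=lambda u,v,z: px2w(m,295+u/8,195+v/8,z).round(4)
print("case bottom",f(150,487,0),f(590,452,0))
print("case top",f(160,236,.11),f(607,210,.11))
print("cover bottom edge",f(140,214,.120),f(628,182,.12))
# predicted position if cover centre at case axis
yaw=np.radians(-3.1);ex=np.array([np.cos(yaw),np.sin(yaw),0]);ey=np.array([-np.sin(yaw),np.cos(yaw),0])
bl,br=f(150,487,0),f(590,452,0)
c=(bl+br)/2+ey*.085;print("case centre",c)
for sx in(-1,1):print(w2px(m,c+ex*.094*sx-ey*.0825+[0,0,.12])*8-np.array([295,195])*8)
t=cams.camera_model("top")
print("centre est from cover park:",np.array([.5692,.163,0])+[.002,.001,0]-ey*.18)
E
```

```text
case bottom [ 0.473  -0.0803  0.    ] [ 0.6419 -0.0944  0.    ]
case top [ 0.4745 -0.0809  0.11  ] [ 0.6385 -0.0978  0.11  ]
cover bottom edge [ 0.467  -0.0805  0.12  ] [ 0.6464 -0.0962  0.12  ]
case centre [ 0.5620467  -0.00247438  0.        ]
[130.48169945 213.90529715]
[634.96909595 171.93454413]
centre est from cover park: [ 0.56146581 -0.0157366   0.        ]
```

```bash
python3 -m crank '[{"dx":0,"dy":0,"dz":2,"ax":0,"ay":0,"az":0},{"dx":0,"dy":3,"dz":3,"ax":0,"ay":0,"az":0},{"dx":0,"dy":6,"dz":3,"ax":0,"ay":0,"az":0},{"dx":0,"dy":6,"dz":3,"ax":0,"ay":0,"az":0}]'
```

```text
clock: 18.4
ee_pos: [0.5588, 0.0465, 0.1262]
orientation: [-0.02, 0.707, -0.013, -0.706]
wrist_force: [5.3, 27.9, -3.0]
finger_gap: 0.134
```

It stops at the same place with the side load reversed, so this is a hard stop. I'll release, rise and move to view the fastener.

```bash
python3 -m crank '[{"dx":0,"dy":-4,"dz":-1.5,"ax":0,"ay":0,"az":0},{"dx":0,"dy":-7,"dz":-1.5,"ax":0,"ay":0,"az":0}]'; python3 -m crank '[{"dx":0,"dy":0,"dz":0,"ax":0,"ay":0,"az":0},{"dx":0,"dy":0,"dz":0,"ax":0,"ay":0,"az":0},{"dx":0,"dy":0,"dz":0,"ax":0,"ay":0,"az":0},{"dx":0,"dy":0,"dz":0,"ax":0,"ay":0,"az":0},{"dx":-20,"dy":0,"dz":0,"ax":0,"ay":0,"az":0},{"dx":-50,"dy":0,"dz":0,"ax":0,"ay":0,"az":0},{"dx":-75,"dy":0,"dz":0,"ax":0,"ay":0,"az":0},{"dx":-75,"dy":0,"dz":0,"ax":0,"ay":0,"az":0}]' 0.5; python3 - <<'E'
from h import *
plan((.535,-.096,.2),-18)
save("s18",cams.grab_frame("side"),(295,195,385,260),8)
E
```

```text
clock: 18.6
ee_pos: [0.5589, 0.0467, 0.1259]
orientation: [0.019, -0.706, 0.018, 0.708]
wrist_force: [-4.1, 1.9, 2.2]
finger_gap: 0.132
clock: 19.4
ee_pos: [0.5617, 0.0452, 0.2041]
orientation: [-0.019, 0.708, -0.019, -0.705]
wrist_force: [0.8, -0.6, -0.6]
finger_gap: 0.5
clock 19.40 shift [  3.9 142.4  19.1] turn [-75.08  -0.27  -0.1 ]
```

View pics/s18.png

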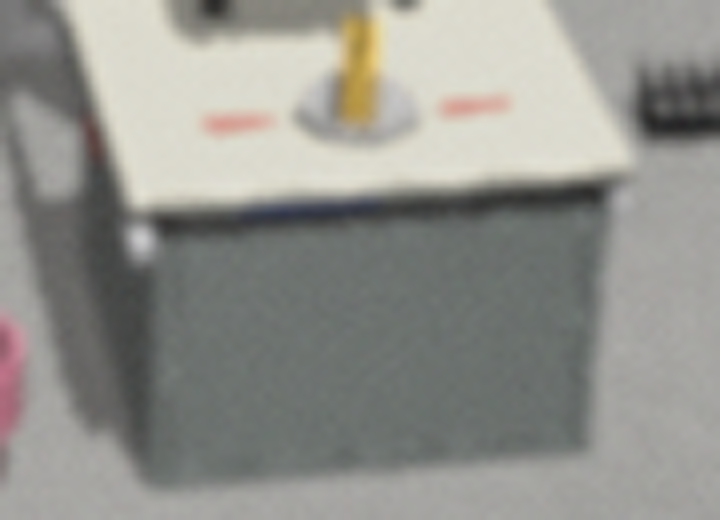

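```bash
python3 -m crank '[{"dx":3,"dy":20,"dz":3,"ax":-8,"ay":0,"az":0},{"dx":3,"dy":40,"dz":6,"ax":-16,"ay":0,"az":0},{"dx":3,"dy":60,"dz":9,"ax":-24,"ay":0,"az":0},{"dx":3,"dy":80,"dz":12,"ax":-32,"ay":0,"az":0},{"dx":3,"dy":100,"dz":15,"ax":-40,"ay":0,"az":0},{"dx":3,"dy":120,"dz":17,"ax":-48,"ay":0,"az":0},{"dx":3,"dy":135,"dz":19,"ax":-56,"ay":0,"az":0},{"dx":3,"dy":142,"dz":19,"ax":-64,"ay":0,"az":0},{"dx":3,"dy":142,"dz":19,"ax":-71,"ay":0,"az":0},{"dx":3,"dy":142,"dz":19,"ax":-75,"ay":0,"az":0},{"dx":3,"dy":142,"dz":19,"ax":-75,"ay":0,"az":0},{"dx":3,"dy":142,"dz":19,"ax":-75,"ay":0,"az":0}]'; python3 - <<'E'
from h import *
m=cams.camera_model("wrist");im=cams.grab_frame("wrist");save("w19",im);np.save("w19.npy",m["view"])
E
```

```text
clock: 20.65
ee_pos: [0.5332, -0.095, 0.1974]
orientation: [-0.415, -0.572, -0.415, 0.573]
wrist_force: [-0.3, 1.0, -0.2]
finger_gap: 0.501
```

View pics/w19.png

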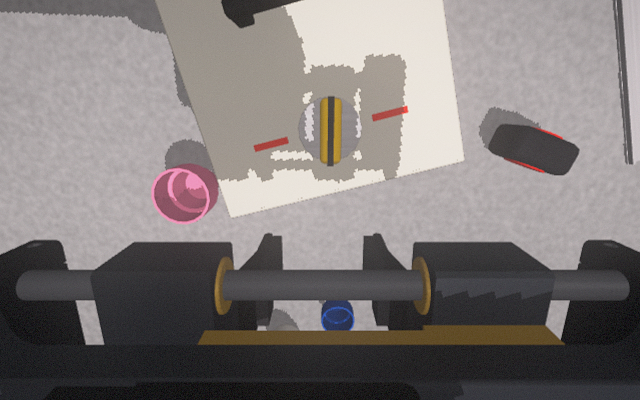

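```bash
python3 - <<'E'
from h import *
save("w19c",cv2.imread("pics/w19.png")[:,:,::-1],(240,80,420,180),4.4)
E
```

```text
(no output)
```

View pics/w19c.png

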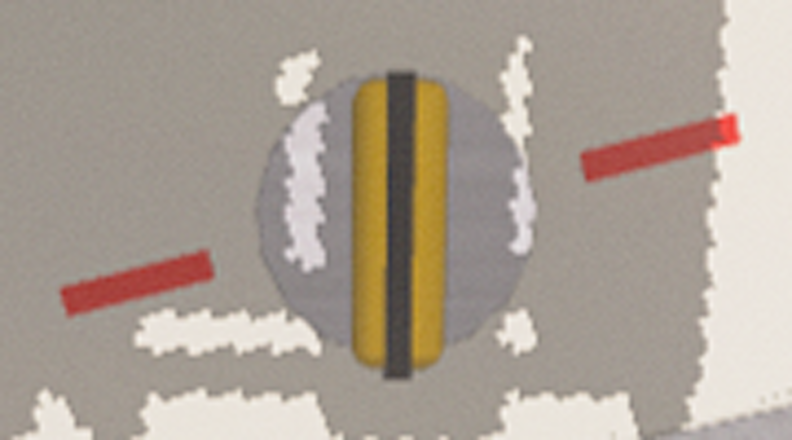

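```bash
python3 - <<'E'
from h import *
m=cams.camera_model("wrist");m["view"]=np.load("w19.npy")
f=lambda u,v,z: px2w(m,240+u/4.4,80+v/4.4,z)
a,b=f(401,72,.158),f(397,380,.158);l,r=f(66,301,.126),f(738,128,.126)
print("slot",a,b,(a+b)/2,"len",np.linalg.norm(a-b),"ang",np.degrees(np.arctan2(*(a-b)[1::-1])))
print("marks",l,r,(l+r)/2,np.degrees(np.arctan2(*(r-l)[1::-1])))
print("disc",f(395,213,.132))
c=(a+b)/2; yaw=np.degrees(np.arctan2(*(a-b)[1::-1]))-90
plan((c[0],c[1],.2),yaw); plan((c[0],c[1],.13),yaw)
E
```

```text
slot [ 0.5643842  -0.01860182  0.158     ] [ 0.5503658  -0.06048623  0.158     ] [ 0.557375   -0.03954403  0.158     ] len 0.04416807945355457 ang 71.49499385765061
marks [ 0.49998631 -0.03546167  0.126     ] [ 0.61570828 -0.04354273  0.126     ] [ 0.5578473 -0.0395022  0.126    ] -3.994579060887951
disc [ 0.55770035 -0.03859654  0.132     ]
clock 20.70 shift [ -2.4   5.7 -60.1] turn [0.35 0.02 0.04]
clock 20.70 shift [ 67.6   5.7 -60.1] turn [0.35 0.02 0.04]
```

The slot runs vertically in the wrist view, from (331,96) to (330,166), with the red marks at about (271,144) and (390,114). The fastener axis is at (0.5575,-0.0395) and needs about 75° clockwise. I'll move over it, descend and grip.

```bash
python3 -m crank '[{"dx":0,"dy":3,"dz":-30,"ax":0,"ay":0,"az":0},{"dx":0,"dy":5.5,"dz":-60,"ax":0,"ay":0,"az":0},{"dx":10,"dy":5.5,"dz":-60,"ax":0,"ay":0,"az":0},{"dx":35,"dy":5.5,"dz":-60,"ax":0,"ay":0,"az":0},{"dx":52,"dy":5.5,"dz":-60,"ax":0,"ay":0,"az":0},{"dx":52,"dy":5.5,"dz":-60,"ax":0,"ay":0,"az":0},{"dx":52,"dy":5.5,"dz":-60,"ax":0,"ay":0,"az":0}]'; python3 - <<'E'
from h import *
plan((.5575,-.0395,.123),-18.5)
save("w20",cams.grab_frame("wrist"))
E
```

```text
clock: 21.4
ee_pos: [0.5572, -0.0399, 0.1463]
orientation: [-0.415, -0.572, -0.415, 0.573]
wrist_force: [0.5, -0.6, 1.0]
finger_gap: 0.5
clock 21.40 shift [23.3  0.1 -0.5] turn [0.4  0.03 0.01]
```

View pics/w20.png

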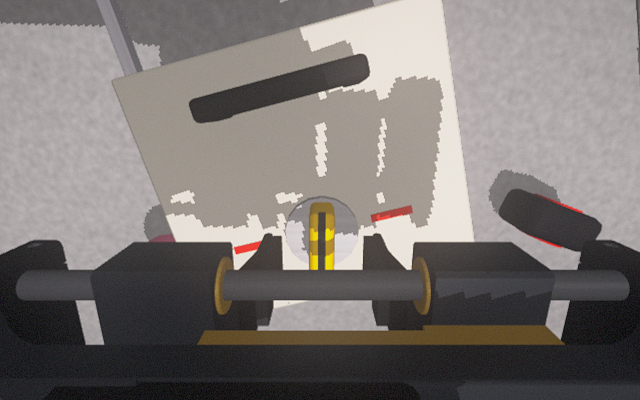

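The bar is centred between the fingers at u of about 322. Down 23 mm, then close.

```bash
python3 -m crank '[{"dx":10,"dy":0,"dz":-0.5,"ax":0,"ay":0,"az":0},{"dx":18,"dy":0,"dz":-0.5,"ax":0,"ay":0,"az":0},{"dx":23,"dy":0,"dz":-0.5,"ax":0,"ay":0,"az":0},{"dx":23,"dy":0,"dz":-0.5,"ax":0,"ay":0,"az":0}]'; python3 -m crank '[{"dx":0,"dy":0,"dz":0,"ax":0,"ay":0,"az":0},{"dx":0,"dy":0,"dz":0,"ax":0,"ay":0,"az":0},{"dx":0,"dy":0,"dz":0,"ax":0,"ay":0,"az":0},{"dx":0,"dy":0,"dz":0,"ax":0,"ay":0,"az":0},{"dx":0,"dy":0,"dz":0,"ax":0,"ay":0,"az":0},{"dx":0,"dy":0,"dz":0,"ax":0,"ay":0,"az":0}]' 0
```

```text
clock: 21.85
ee_pos: [0.557, -0.0391, 0.1222]
orientation: [-0.415, -0.572, -0.416, 0.573]
wrist_force: [-0.7, 0.3, 0.1]
finger_gap: 0.504
clock: 22.45
ee_pos: [0.5572, -0.0389, 0.1232]
orientation: [-0.415, -0.572, -0.416, 0.572]
wrist_force: [-3.5, 1.5, 3.3]
finger_gap: 0.162
```

Gap 0.162 is 14 mm, so the bar is gripped. Turning 75° clockwise.

```bash
python3 -m crank '[{"dx":0,"dy":0,"dz":0,"ax":4,"ay":0,"az":0},{"dx":0,"dy":0,"dz":0,"ax":10,"ay":0,"az":0},{"dx":0,"dy":0,"dz":0,"ax":16,"ay":0,"az":0},{"dx":0,"dy":0,"dz":0,"ax":22,"ay":0,"az":0},{"dx":0,"dy":0,"dz":0,"ax":28,"ay":0,"az":0},{"dx":0,"dy":0,"dz":0,"ax":34,"ay":0,"az":0},{"dx":0,"dy":0,"dz":0,"ax":40,"ay":0,"az":0},{"dx":0,"dy":0,"dz":0,"ax":46,"ay":0,"az":0},{"dx":0,"dy":0,"dz":0,"ax":52,"ay":0,"az":0},{"dx":0,"dy":0,"dz":0,"ax":58,"ay":0,"az":0},{"dx":0,"dy":0,"dz":0,"ax":64,"ay":0,"az":0},{"dx":0,"dy":0,"dz":0,"ax":69,"ay":0,"az":0},{"dx":0,"dy":0,"dz":0,"ax":73,"ay":0,"az":0},{"dx":0,"dy":0,"dz":0,"ax":75,"ay":0,"az":0},{"dx":0,"dy":0,"dz":0,"ax":75,"ay":0,"az":0},{"dx":0,"dy":0,"dz":0,"ax":75,"ay":0,"az":0}]'; python3 - <<'E'
from h import *
s=env.get_state();y=rot(s).as_matrix()[:,1];print("yaw",np.degrees(np.arctan2(y[1],y[0])),s["wrist_force"],s["moment"],s["qpos"].round(2))
save("w21",cams.grab_frame("wrist"))
E
```

```text
clock: 24.05
ee_pos: [0.5574, -0.0394, 0.1232]
orientation: [0.018, -0.707, 0.019, 0.707]
wrist_force: [-2.8, -1.0, 2.3]
finger_gap: 0.157
yaw -92.987486239169 [-2.75875581 -0.95579707  2.33336489] [-0.3481168   0.68273069 -0.08855563] [-0.91  0.44  1.13  1.79 -0.43  1.18 -1.27]
```

View pics/w21.png

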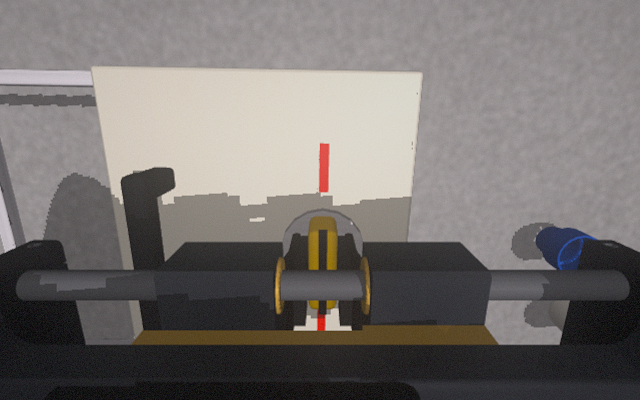

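```bash
python3 - <<'E'
from h import *
save("w21c",cv2.imread("pics/w21.png")[:,:,::-1],(260,135,390,335),3)
np.save("w21.npy",cams.camera_model("wrist")["view"])
E
```

```text
(no output)
```

View pics/w21c.png

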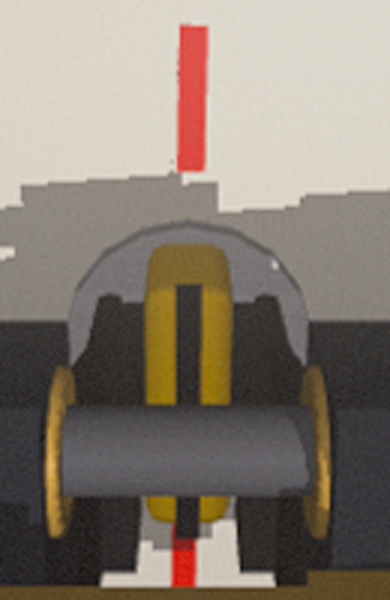

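```bash
python3 - <<'E'
from h import *
m=cams.camera_model("wrist")
f=lambda u,v,z: px2w(m,260+u/3,135+v/3,z)
def ang(a,b): d=a-b; return np.degrees(np.arctan2(d[1],d[0]))
print("marks far", ang(f(194.5,27,.126),f(183.5,585,.126)), "upper only",ang(f(194.5,27,.126),f(191.5,170,.126)))
print("slot",ang(f(189,285,.158),f(187,537,.158)), "pts",f(189,285,.158),f(187,537,.158))
print(f(192,170,.126),f(184,540,.126))
E
```

```text
marks far -3.9816381441361313 upper only -4.054855608567759
slot -3.354973428649651 pts [ 0.57888871 -0.04053228  0.158     ] [ 0.5347754  -0.03794625  0.158     ]
[ 0.58887759 -0.0416722   0.126     ] [ 0.51189829 -0.03617768  0.126     ]
```

The marks lie at -4.0° and the slot at about -3.3°, so it needs another 0.8° clockwise. Then release, rise and check.

```bash
python3 -m crank '[{"dx":0,"dy":0,"dz":0,"ax":0.8,"ay":0,"az":0},{"dx":0,"dy":0,"dz":0,"ax":0.8,"ay":0,"az":0},{"dx":0,"dy":0,"dz":0,"ax":0.8,"ay":0,"az":0}]'; python3 -m crank '[{"dx":0,"dy":0,"dz":0,"ax":0,"ay":0,"az":0},{"dx":0,"dy":0,"dz":0,"ax":0,"ay":0,"az":0},{"dx":0,"dy":0,"dz":0,"ax":0,"ay":0,"az":0},{"dx":0,"dy":0,"dz":0,"ax":0,"ay":0,"az":0},{"dx":-15,"dy":0,"dz":0,"ax":0,"ay":0,"az":0},{"dx":-40,"dy":0,"dz":10,"ax":0,"ay":0,"az":0},{"dx":-70,"dy":0,"dz":40,"ax":0,"ay":0,"az":0},{"dx":-75,"dy":0,"dz":60,"ax":0,"ay":0,"az":0},{"dx":-75,"dy":0,"dz":60,"ax":0,"ay":0,"az":0},{"dx":-75,"dy":0,"dz":60,"ax":0,"ay":0,"az":0}]' 0.4; python3 - <<'E'
from h import *
m=cams.camera_model("wrist");im=cams.grab_frame("wrist");save("w22",im);save("w22c",im,(260,60,390,250),3);np.save("w22.npy",m["view"])
E
```

```text
clock: 24.4
ee_pos: [0.5574, -0.0393, 0.1231]
orientation: [0.024, -0.707, 0.024, 0.707]
wrist_force: [-3.1, -2.2, 2.7]
finger_gap: 0.16
clock: 25.4
ee_pos: [0.4981, -0.0338, 0.1989]
orientation: [-0.025, 0.707, -0.021, -0.706]
wrist_force: [-0.1, 0.8, 0.4]
finger_gap: 0.398
```

View pics/w22.png

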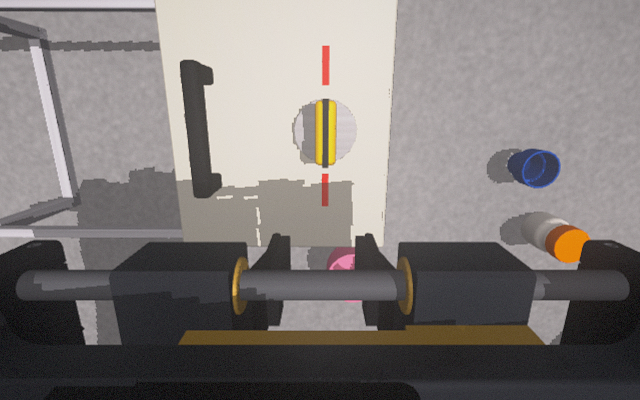

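View pics/w22c.png

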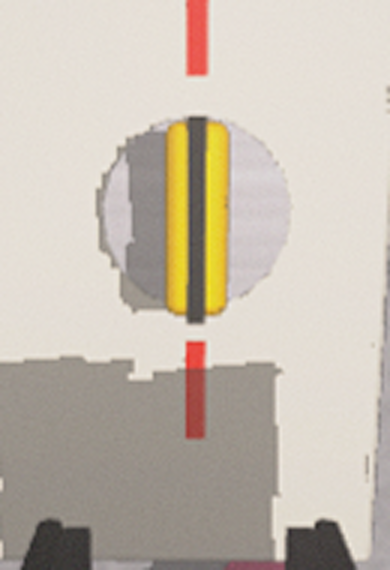

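The slot lies in line with both red marks (slot u 325 to 326, marks u 325 to 326), and the cover's front edge is flush over the case. Next I close the fingers and move over the free spot on the cover, between handle and fastener.

```bash
python3 - <<'E'
from h import *
m=cams.camera_model("wrist");m["view"]=np.load("w22.npy")
f=lambda u,v,z: px2w(m,260+u/3,60+v/3,z)
def ang(a,b): d=a-b; return np.degrees(np.arctan2(d[1],d[0]))
print("slot",ang(f(197,120,.158),f(195.5,320,.158)),"marks",ang(px2w(m,325.8,47,.126),px2w(m,325,205,.126)))
print("handle",px2w(m,203,130,.156))
plan((.561,.0105,.199),-94);plan((.561,.0105,.114),-94)
E
```

```text
slot -3.986834040009094 marks -3.847142552457182
handle [0.56458178 0.04053121 0.156     ]
clock 25.45 shift [ -0.4 -48.7 -59.8] turn [ 0.24 -0.03  0.08]
clock 25.45 shift [ 84.6 -48.6 -59.7] turn [ 0.24 -0.03  0.08]
```

```bash
python3 -m crank '[{"dx":0,"dy":-25,"dz":-30,"ax":0,"ay":0,"az":0},{"dx":0,"dy":-48.5,"dz":-60,"ax":0,"ay":0,"az":0},{"dx":0,"dy":-48.5,"dz":-60,"ax":0,"ay":0,"az":0},{"dx":0,"dy":-48.5,"dz":-60,"ax":0,"ay":0,"az":0},{"dx":0,"dy":-48.5,"dz":-60,"ax":0,"ay":0,"az":0},{"dx":20,"dy":-48.5,"dz":-60,"ax":0,"ay":0,"az":0},{"dx":45,"dy":-48.5,"dz":-60,"ax":0,"ay":0,"az":0},{"dx":60,"dy":-48.5,"dz":-60,"ax":0,"ay":0,"az":0},{"dx":60,"dy":-48.5,"dz":-60,"ax":0,"ay":0,"az":0},{"dx":60,"dy":-48.5,"dz":-60,"ax":0,"ay":0,"az":0}]' 0; python3 - <<'E'
from h import *
save("w23",cams.grab_frame("wrist"));save("s23",cams.grab_frame("side"),(270,140,400,240),6)
E
```

```text
clock: 26.45
ee_pos: [0.5609, 0.009, 0.1389]
orientation: [-0.024, 0.707, -0.024, -0.707]
wrist_force: [1.4, -0.9, -0.4]
finger_gap: 0.009
```

View pics/w23.png

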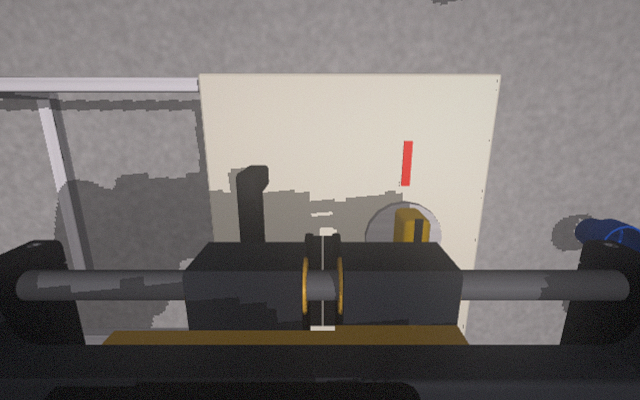

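View pics/s23.png

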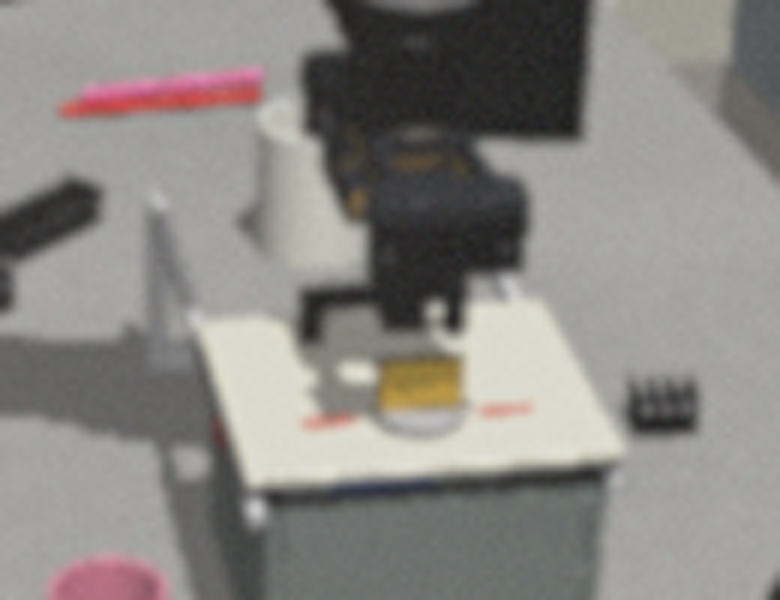

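The closed fingers are at u of about 322, between the handle (250) and the fastener (412). Descending until contact.

```bash
python3 -m crank '[{"dx":10,"dy":0,"dz":0,"ax":0,"ay":0,"az":0},{"dx":18,"dy":0,"dz":0,"ax":0,"ay":0,"az":0},{"dx":24,"dy":0,"dz":0,"ax":0,"ay":0,"az":0},{"dx":26,"dy":0,"dz":0,"ax":0,"ay":0,"az":0},{"dx":26,"dy":0,"dz":0,"ax":0,"ay":0,"az":0}]'; python3 -m crank '[{"dx":2,"dy":0,"dz":0,"ax":0,"ay":0,"az":0},{"dx":3,"dy":0,"dz":0,"ax":0,"ay":0,"az":0},{"dx":3,"dy":0,"dz":0,"ax":0,"ay":0,"az":0}]'
```

```text
clock: 27.05
ee_pos: [0.5605, 0.0094, 0.112]
orientation: [0.024, -0.706, 0.024, 0.707]
wrist_force: [-3.3, 0.6, 5.5]
finger_gap: 0.01
clock: 27.35
ee_pos: [0.5606, 0.0095, 0.1095]
orientation: [0.024, -0.706, 0.023, 0.707]
wrist_force: [-5.1, 1.7, 7.9]
finger_gap: 0.003
```

```bash
python3 -m crank '[{"dx":1,"dy":0,"dz":0,"ax":0,"ay":0,"az":0},{"dx":2,"dy":0,"dz":0,"ax":0,"ay":0,"az":0},{"dx":2,"dy":0,"dz":0,"ax":0,"ay":0,"az":0}]'; python3 -m crank '[{"dx":1,"dy":0,"dz":0,"ax":0,"ay":0,"az":0},{"dx":1.5,"dy":0,"dz":0,"ax":0,"ay":0,"az":0},{"dx":1.5,"dy":0,"dz":0,"ax":0,"ay":0,"az":0}]'
```

```text
clock: 27.65
ee_pos: [0.5606, 0.0095, 0.108]
orientation: [0.024, -0.706, 0.023, 0.707]
wrist_force: [-7.0, 2.2, 12.7]
finger_gap: 0.005
clock: 27.95
ee_pos: [0.5607, 0.0095, 0.1077]
orientation: [0.024, -0.706, 0.023, 0.707]
wrist_force: [-13.8, 3.2, 29.5]
finger_gap: 0.007
```

Bottomed out: the force rises steeply at z 0.1077. I'll ease to about 20 N and check.

```bash
python3 -m crank '[{"dx":-0.6,"dy":0,"dz":0,"ax":0,"ay":0,"az":0},{"dx":-0.6,"dy":0,"dz":0,"ax":0,"ay":0,"az":0},{"dx":-0.6,"dy":0,"dz":0,"ax":0,"ay":0,"az":0}]'; python3 - <<'E'
from h import *
save("w24",cams.grab_frame("wrist"));save("s24",cams.grab_frame("side"),(270,150,400,250),6);save("t24",cams.grab_frame("top"),(240,130,440,260),4)
s=env.get_state();print(s["ee_pos"],s["wrist_force"])
E
```

```text
clock: 28.25
ee_pos: [0.5607, 0.0095, 0.1079]
orientation: [0.024, -0.706, 0.023, 0.707]
wrist_force: [-11.5, 2.4, 23.4]
finger_gap: 0.006
[0.56067891 0.00948076 0.10786835] [-10.87381776   1.55953195  22.31083147]
```

View pics/s24.png

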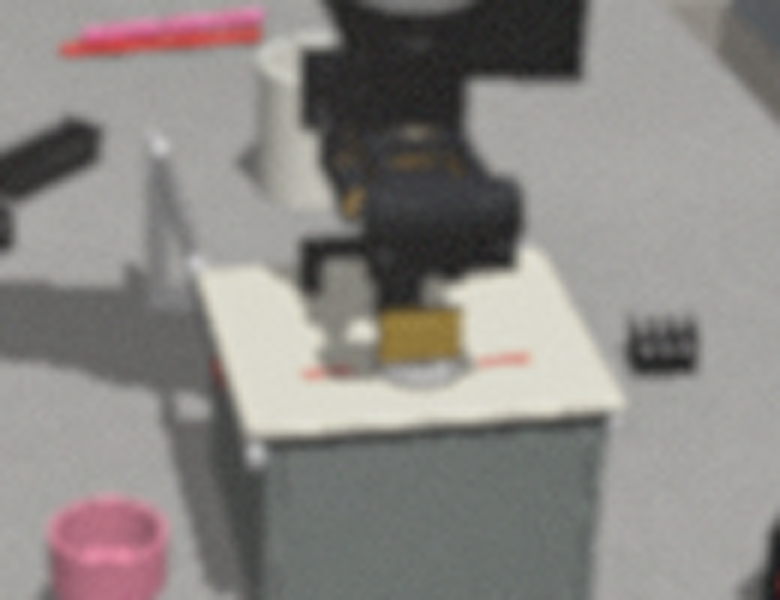

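View pics/t24.png

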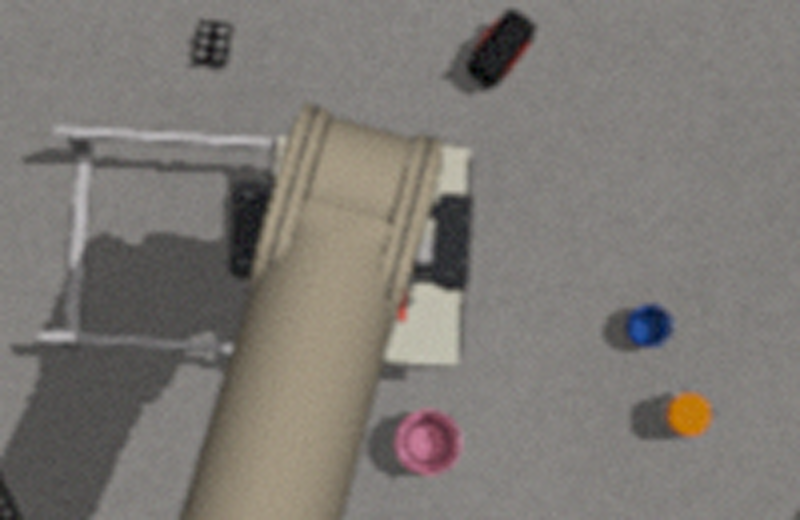

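View pics/w24.png

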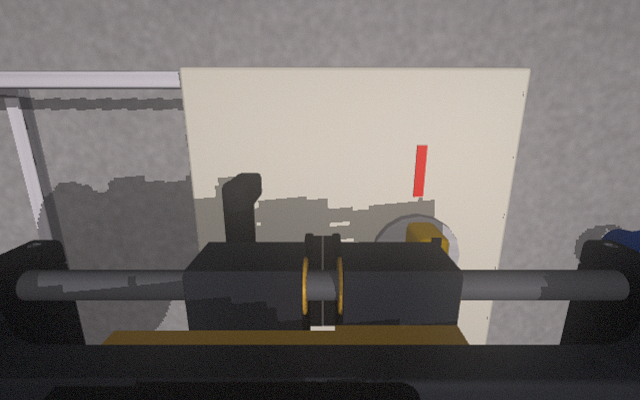

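The cover is down on the seal: the front gap has closed to a thin line with no blue showing, with 22 N held. The fastener is still aligned and the cover is still over the case. Handing in.

```bash
python3 -c "
from cell import env,ticket
s=env.get_state();print(s['clock'],s['wrist_force']);print(ticket.hand_in())"
```

```text
28.4 [-10.87381776   1.55953195  22.31083147]
the job is handed in; nothing more can be done
None
```

The job is handed in at 28.4 s. The arm is still holding the cover pressed down with about 22 N.

- **Cup:** the larger blue cup is nested in the white cup. Its rim measured about 0.098 m high, which is fully nested, and the pair looked level and concentric.
- **Cover:** I slid it by its handle to a hard stop. It would not move further under 35 N, or under 28 N with the side load reversed. Its front edge sits within about 1–2 mm of where it should be over the case front.
- **Fastener:** turned about 76° clockwise. The slot measured -4.0° and the red marks -3.85° to -4.0°, so they agree to about 0.15°.
- **Press:** force climbed steeply at z 0.1077, where the cover bottomed out. In the side view the gap to the case closed.

**What failed or disagreed:**
- **First grasp:** it closed on air. The fingertips sit about 36 mm further back than the stated tool geometry. I corrected for that from the pictures.
- **Cover travel:** it measured about 172 mm, not the stated 180 mm. I relied on the hard stop and the front-edge check instead.
- **Side load:** about 11 N acted across the runners during the final press, within the limits.

The bystanders still in view looked undisturbed. I did not check each one against its starting position.

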